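# Close a spin coater: catch its falling lid on a finger and let it down

### The arm

A 6-joint arm with a two-finger parallel gripper is mounted at the origin on a cart in front of the work surface, level with it; the furniture and walls round the work are solid. World frame = base frame: x ahead of the robot, y to its left, z up, the work surface at z = 0. Lengths are in m, angles in rad, forces in N, time in s.
With the tool pointing down it reaches from about 0.375 to 0.9 m from the base axis. Payload 3.1 kg.
Tool frame: the origin (TCP) lies on the centre line of the jaws, within the pads' length; the fingertips stand 17 mm ahead of it and the grasp point (between the pads) lies 2 mm behind it; y points along the fingers, z is the direction in which the jaws open and shut, and the axes are right-handed (so a half turn about y gives the same grasp; the last joint's range is limited). The gripper opens to 85 mm and grips with 20 to 120 N. Pads are 22 mm wide; open, the fingers measure 114 mm over their backs; the gripper's body (76 mm by 85 mm) begins 54 mm behind the grasp point. The pads swing forward as they close: fully open they stand 13 mm farther back than shut.
Start: joints at [1.169, 0.527, 1.433, -0, 1.181, -0.178], TCP at [0.139, 0.609, 0.221] pointing down, gripper open.
Joint ranges: [-3.08, 3.08], [-0.75, 2.2], [0.22, 2.44], [-1.43, 4.57], [0, 2.65], [-2.85, 2.85]. Speed limits (rad/s): [2.79, 2.79, 3.14, 3.14, 3.14, 3.14].

### API

Orientations are given as a unit quaternion [x, y, z, w].
In Python, from station import manip gives the robot as it stands.
- The arm moves only by the shell command python3 -m handwheel 'ROWS' [FORCE]. ROWS is JSON, one flat list of numbers, 7 for each row, row after row: the shift along the tool's x, y, z in cm, then the turn, a rotation vector about the tool's x, y, z in rad, then the finger opening in cm, from 0 to 8.54. A call has 1 to 10 rows; each row is the pose to reach, as a shift and turn from the pose commanded when the call began, along the tool's axes at that moment; what a row does not reach only later rows make up. A row lasts 1/12 s, in which the tool goes at most 41.7 mm and 7.16 degrees, less where a joint would pass 70% of its speed; a pose out of reach is approached as far as the arm can. A call with a gripper value outside its range is refused whole. The fingers move at their own pace and stop on an object; FORCE is the grip in N (left out, the last holds). Time passes only in rows, so rows that repeat a pose let the fingers close. It gives the time, the measured TCP pose, the force and the opening at its end, in the units of the state.
- manip.sense(): the state, without advancing time (a new reading comes with each control period).
- manip.snapshot(name): name is "scene" or "top" or "wrist"; returns a dict with "frame" (420x560x3 uint8, red, green, blue), "depth" (420x560 float32, m along the optical axis (not along the pixel's ray), 0 where there is no reading), "camera_matrix" (3x3 intrinsics, pixels), "rvec" (rotation vector, rad) and "tvec" (3), from world to camera coordinates, as OpenCV has them. Camera axes: x right, y down, z forward; pixel columns grow to the right and rows downward; lengths in m; the calibration is good to about 2 mm. A picture is of the moment at which its call begins.
- manip.sign_off(): hands the job in, once; it reports no verdict.
The state is a dict: "t": time; "q": joint angles; "qd": joint speeds; "tau": joint torques, N m; "tcp_pos": TCP position; "tool_rot": TCP orientation; "force": force on the tool from outside, world axes, zero at the start; "ft_torque": the same for the moment, N m; "finger_gap": opening from 0.0 (shut) to 1.0 (fully open).
Only numpy, scipy, OpenCV 4.12 (cv2) and the standard library are available. Lean on these libraries where they do the work, as an engineer would, in place of code of your own. Each camera call takes 0.05 s, during which the arm holds its last target.

### The job

A resist-coated wafer lies ready in the spin coater, whose lid stands open, leaning back past upright. Tip the lid forward with a fingertip, catch it on the outside of the fingers while it is falling and let it down gently, carrying its front lip on the finger until it is shut so that it never drops onto the rim; then press the round start key. Nothing is gripped: do not pinch the lid, do not touch the wafer, and leave the things standing round about where they are.

Things in the scene. Friction and masses are not known exactly. Their poses are not given: they have to be found in the camera images.
- coater: White bench-top spin coater, fixed: 155 deep (own x), 240 wide (own y), rim 85 high. Origin on the worktop under the middle of the steel bowl (128 wide); own x points from its front to its hinge side, y to its left. Front wall 77.5 in front of the origin; right wall 92 right of it. Control strip along the left side, 50 wide, top at 76: from the front the start key, a fixed dial (top at 88), a blank display.
- wafer: Dark thin wafer, 76 diameter, fixed on the chuck in the bowl, its top 67.5 above the worktop; origin at the centre of its underside. Not to be touched.
- lid (a joint): Lid angle, rad: 0 shut, 1.75 leaning back on its stop (starts near there). 0.30 kg. Balances at about 1.52. A weak hinge damper (0.35 N m s/rad) lets it fall at about 0.7 rad/s times the cosine of its angle: slow near balance, some 3 to 4 s from 1.40 to shut, hitting the rim at about 0.7 rad/s if let go. Carrying it at the lip takes about 1.5 N.
- lid_lip (a point): Middle of the front edge of the lid's lip, on its lower face (towards the robot while open), 180 from the hinge axis. The lid is a grey frame, 8 thick, 172 wide, with a clear pane, ending above the coater's front wall; the lip, 110 wide, juts 25 out beyond it. Shut, this point is 86 above the worktop with free space below.
- lid_hinge (a point): Middle of the hinge axis, 77.5 behind the coater's origin, 86 above the worktop; the axis runs along the coater's y. The lower face of the lid lies in the plane through this axis.
- start_key (a joint): Travel of the start key in m: 0 up, 0.006 fully down; about 5 N presses it fully, and it springs back.
- start_key_top (a point): Middle of the top of the start key, a round grey push key 22 in diameter in a 38 steel bezel at the front of the control strip, 46 in front of and 119 to the left of the coater's origin, its top 94 above the worktop; pressed straight down.
- swab_pot: Clear pot with swabs, 34 wide, 92 tall; loose bystander, to be left alone; origin at the centre of its underside.
- drop_bottle: Small brown dropper bottle with a black cap, 32 wide, 76 tall; loose bystander, to be left alone; origin at the centre of its underside.
- marker_black: Black-capped marker pen, 136 long, lying flat in front of the coater; loose bystander, to be left alone; origin at the centre of its underside.
- timer: Small grey timer, 46 x 52 x 19; loose bystander, to be left alone; origin at the centre of its underside.
- blower_bulb: Black rubber blower lying on its side, 116 long, 50 tall; loose bystander, to be left alone; origin at the centre of its underside.
- ipa_bottle: White bottle, 60 wide, 146 tall; loose bystander, to be left alone; origin at the centre of its underside.
- lens_tissue: White packet of lens tissue, 62 x 90 x 16; loose bystander, to be left alone; origin at the centre of its underside.

How it is judged:
On the way, in this order (a step that is already met when the one before it is completed fails the run):
1. the lid is tipped forward past its balance point (value of joint lid below 1.5 rad).
2. the falling lid is caught: it rests on the robot at between 0.2 and 1.3 rad, sinking slower than 0.4 rad/s (contact force between any of the fingers, the arm and lid above 0.3 N and value of joint lid between 0.2 and 1.3 rad and velocity of joint lid above -0.4 rad/s), for 0.3 s.
3. the lid is carried down on the robot to between 0.03 and 0.15 rad (contact force between any of the fingers, the arm and lid above 0.3 N and value of joint lid between 0.03 and 0.15 rad).
4. the lid is shut (value of joint lid below 0.012 rad), for 0.2 s.
5. the start key is pressed (value of joint start_key above 0.004 m).
At the end, for the whole second after the job is handed in: The lid is shut (within 0.012 rad, 2 mm at the lip) and the start key has been pressed (4 of its 6 mm) and has sprung back (value of joint lid below 0.012 rad and value of joint start_key below 0.001 m); the robot touches nothing.
It fails at once if the lid drops: faster than 0.35 rad/s (6 cm/s at the lip) within the last 7 to 22 mm before the rim (value of joint lid between 0.04 and 0.12 rad and velocity of joint lid below -0.35 rad/s).
It fails at once if the lid is pinched: pressed by the robot on both its faces at once, over 2.5 N each ((contact force between the fingers and lid_c0 above 2.5 N or contact force between the fingers and lid_c1 above 2.5 N) and (contact force between the fingers and lid_c2 above 2.5 N or contact force between the fingers and lid_c3 above 2.5 N)).
It fails at once if the wafer is touched (contact force between any of the fingers, the arm and wafer above 0.2 N).
It fails at once if the key is pressed while the lid is open (value of joint start_key above 0.003 m and value of joint lid above 0.05 rad).
It fails at once if a bystander is moved more than 20 mm (distance of any of swab_pot, drop_bottle, marker_black, timer, blower_bulb, ipa_bottle, lens_tissue from where it was at the start of the episode above 0.02 m).
It also fails if it takes over 67 s, if anything falls off the work surface, if the arm or the gripper's body presses on something with over 40 N, if the wrist force passes 120 N, or if a joint passes its speed limit or range.

## Working session

There is one attempt and no reset: what is moved stays moved. The work goes in short steps, Python scripts to look and compute and a shell command to move; the robot and the scene stay as the last step left them, time stands still between calls to the robot, and variables do not carry over. Pictures are saved under pics/ and viewed, and the job is handed in when it is done.

```bash
ls; mkdir -p pics; python3 - <<'E'
from station import manip
import cv2,numpy as np
s=manip.sense(); print(s)
for n in ["scene","top","wrist"]:
    p=manip.snapshot(n); cv2.imwrite(f"pics/{n}0.png",p["frame"][:,:,::-1]); np.savez(f"{n}0.npz",**p)
    R=cv2.Rodrigues(np.array(p["rvec"]))[0]; print(n,(-R.T@np.array(p["tvec"]).ravel()).round(3),R[2].round(2),p["camera_matrix"][0][0])
E
```

```text
pics
{'t': 0.0, 'q': array([ 1.16854954e+00,  5.28442575e-01,  1.43391524e+00, -3.74243086e-06,
        1.18139569e+00, -1.78487761e-01]), 'qd': array([ 2.80815301e-04, -3.78162462e-05,  1.88990030e-03,  1.11294428e-03,
       -6.33072401e-04,  2.22476230e-03]), 'tau': array([-8.80335028e-04, -4.42345154e+01, -1.78026527e+01, -4.60152514e-04,
        8.35897081e-03,  5.61321187e-06]), 'tcp_pos': array([0.13835485, 0.60873273, 0.22034402]), 'tool_rot': array([ 0.70341795, -0.07916284,  0.07872773, -0.70195326]), 'force': array([1.1371809 , 0.31685663, 0.13054365]), 'ft_torque': array([ 0.02077903, -0.02991026, -0.01819173]), 'finger_gap': 0.9992118301664681}
scene [ 0.057 -0.443  0.785] [ 0.51  0.38 -0.77] 407.7824633155085
top [ 0.375 -0.113  1.277] [ 0.11 -0.02 -0.99] 453.52227626988525
wrist [0.066 0.624 0.372] [ 0.28 -0.07 -0.96] 303.2805105733941
```

View pics/scene0.png

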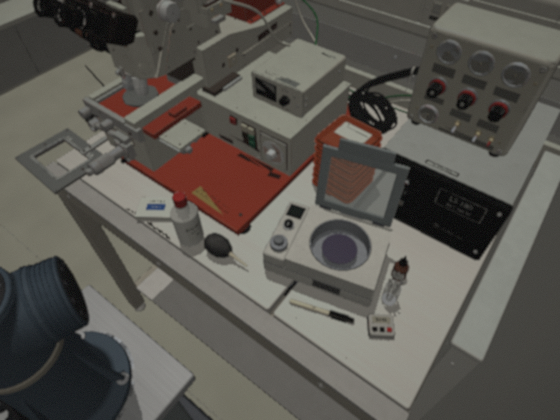

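View pics/top0.png

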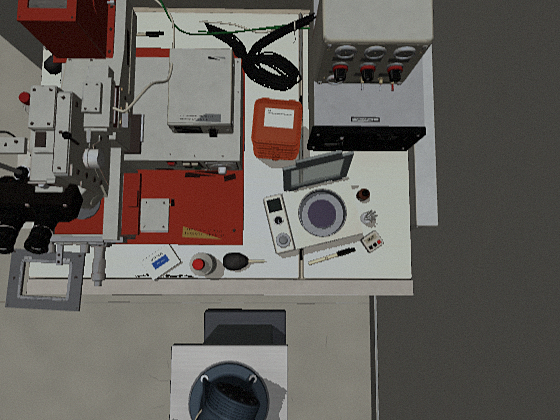

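```bash
cat > h.py <<'E'
import numpy as np,cv2
def load(n):
    d=dict(np.load(n)); d["R"]=cv2.Rodrigues(d["rvec"])[0]; d["t"]=d["tvec"].ravel(); d["K"]=d["camera_matrix"]; return d
def proj(d,P):
    return cv2.projectPoints(np.atleast_2d(np.array(P,float)),d["rvec"],d["t"],d["K"],None)[0].reshape(-1,2)
def onplane(d,uv,z):
    uv=np.atleast_2d(np.array(uv,float)); r=np.c_[uv,np.ones(len(uv))]@np.linalg.inv(d["K"]).T@d["R"]
    c=-d["R"].T@d["t"]; return c+r*((z-c[2])/r[:,2])[:,None]
def unproj(d,u,v):
    z=d["depth"][int(v),int(u)]; return d["R"].T@(np.linalg.inv(d["K"])@[u,v,1]*z-d["t"])
E
python3 - <<'E'
from h import *
t=load("top0.npz");s=load("scene0.npz")
print(proj(t,[[0,0,0],[0.139,0.609,0.22]]),proj(s,[[0,0,0],[0.139,0.609,0.22]]))
cv2.imwrite("pics/topc.png",cv2.resize(t["frame"][140:280,190:400,::-1],None,fx=3.8,fy=3.8,interpolation=cv2.INTER_CUBIC))
cv2.imwrite("pics/scenec.png",cv2.resize(s["frame"][130:350,200:430,::-1],None,fx=2.7,fy=2.7,interpolation=cv2.INTER_CUBIC))
E
```

```text
[[227.35620207 401.95435111]
 [-54.80221586 368.241524  ]] [[ 72.89272174 388.7070883 ]
 [-83.0836385  126.62533968]]
```

View pics/topc.png

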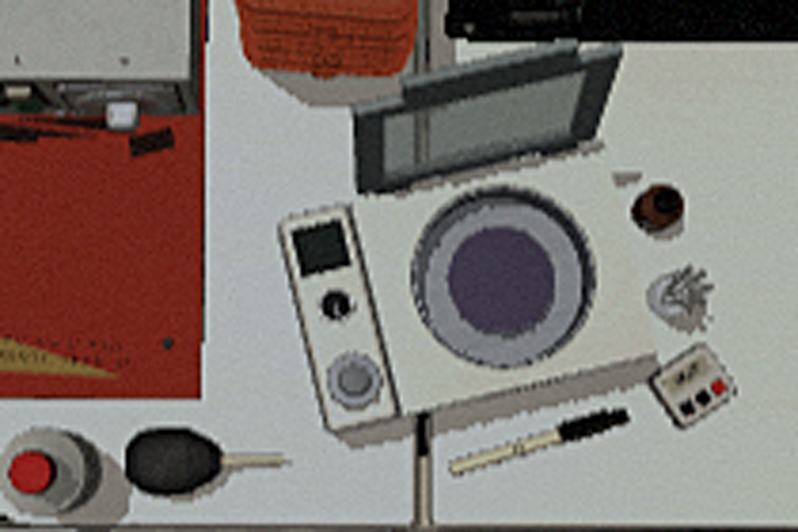

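View pics/scenec.png

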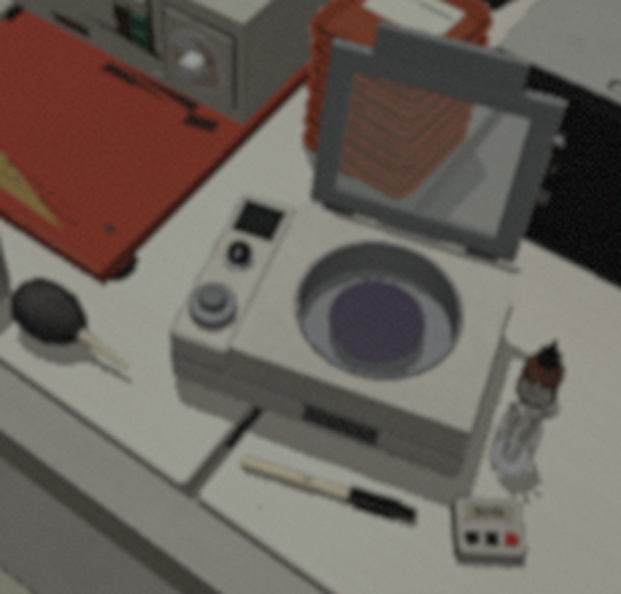

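View pics/wrist0.png

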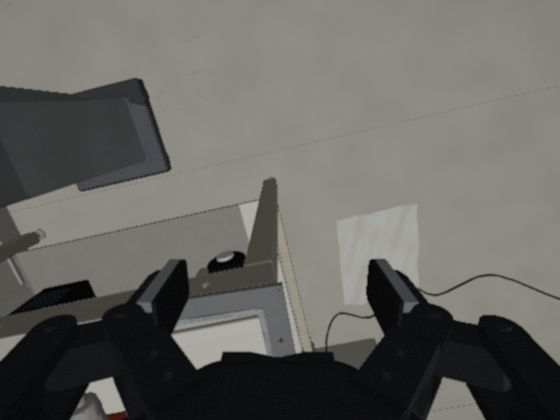

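```bash
cat > loc.py <<'E'
from h import *
import sys
def mask_wafer(d,box):
    f=d["frame"].astype(int); x0,y0,x1,y1=box
    m=((f[...,2]-f[...,1]>12)&(f[...,0]>f[...,1])).astype(np.uint8); b=np.zeros_like(m); b[y0:y1,x0:x1]=1; m*=b
    cs=max(cv2.findContours(m,0,2)[0],key=cv2.contourArea); return cv2.fitEllipse(cs)
t=load("top0.npz"); s=load("scene0.npz")
for d,b,nm in((t,(290,180,350,240),"top"),(s,(300,210,380,280),"scene")):
    e=mask_wafer(d,b); print(nm,e); print(" wafer",onplane(d,e[0],0.0675).round(4))
kt=(190+353/3.8,140+379/3.8); print("key top",onplane(t,kt,0.094))
ks=(200+212/2.7,130+300/2.7); print("key scene",onplane(s,ks,0.094))
# corners, top, front edge of the body (z .085) right-front corner and left strip front-left (z .076)
for n,(u,v),z in(("RF",(657,355),.085),("LFstrip",(330,430),.076),("LBstrip",(280,222),.076),("mid",(398,413),.085)): print(n,onplane(t,(190+u/3.8,140+v/3.8),z).round(4))
for n,(u,v),z in(("RF",(470,432),.085),("LF",(175,338),.076),("mid",(235,350),.085)): print(n,onplane(s,(200+u/2.7,130+v/2.7),z).round(4))
# lid depth points
for u,v in((372,120),(370,170),(600,80),(480,75),(410,90),(560,60)): print("lid",unproj(t,190+u/3.8,140+v/3.8).round(4))
E
python3 loc.py
```

```text
top ((321.20806884765625, 213.0742645263672), (26.149452209472656, 27.11871337890625), 115.11771392822266)
 wafer [[ 0.5069 -0.2505  0.0675]]Traceback (most recent call last):
  File "loc.py", line 9, in <module>
    e=mask_wafer(d,b); print(nm,e); print(" wafer",onplane(d,e[0],0.0675).round(4))
  File "loc.py", line 6, in mask_wafer
    cs=max(cv2.findContours(m,0,2)[0],key=cv2.contourArea); return cv2.fitEllipse(cs)
                                                                   ~~~~~~~~~~~~~~^^^^
cv2.error: OpenCV(4.12.0) /io/opencv/modules/imgproc/src/shapedescr.cpp:361: error: (-201:Incorrect size of input array) There should be at least 5 points to fit the ellipse in function 'fitEllipseNoDirect'
```

```bash
sed -i 's/>12)/>th)/; s/def mask_wafer(d,box)/def mask_wafer(d,box,th)/; s/mask_wafer(d,b)/mask_wafer(d,b,12 if nm=="top" else 6)/' loc.py; python3 loc.py
```

```text
top ((321.20806884765625, 213.0742645263672), (26.149452209472656, 27.11871337890625), 115.11771392822266)
 wafer [[ 0.5069 -0.2505  0.0675]]
scene ((339.0347595214844, 248.57073974609375), (28.088932037353516, 34.11042022705078), 101.67559814453125)
 wafer [[ 0.5068 -0.2478  0.0675]]
key top [[ 0.43368458 -0.14687294  0.094     ]]
key scene [[ 0.43210394 -0.14553148  0.094     ]]
RF [[ 0.4515 -0.3583  0.085 ]]
LFstrip [[ 0.3992 -0.1315  0.076 ]]
LBstrip [[ 0.5447 -0.0959  0.076 ]]
mid [[ 0.4108 -0.1782  0.085 ]]
RF [[ 0.4551 -0.3557  0.085 ]]
LF [[ 0.3973 -0.1363  0.076 ]]
mid [[ 0.4112 -0.1826  0.085 ]]
lid [ 0.5888 -0.1549  0.22  ]
lid [ 0.5723 -0.157   0.1329]
lid [ 0.6213 -0.3026  0.1931]
lid [ 0.6102 -0.2191  0.2535]
lid [ 0.6004 -0.1765  0.2545]
lid [ 0.6205 -0.2683  0.2504]
```

```bash
python3 - <<'E'
from h import *
c=np.array([.5068,-.249])
for nm in("top0","scene0"):
    d=load(nm+".npz"); v,u=np.mgrid[0:420,0:560]; z=d["depth"]
    P=(np.stack([u*z,v*z,z],-1)@np.linalg.inv(d["K"]).T-d["t"])@d["R"]
    g=13.7*np.pi/180; ex=np.array([np.cos(g),np.sin(g)]); ey=np.array([-np.sin(g),np.cos(g)])
    q=P[...,:2]-c; X=q@ex; Y=q@ey; Z=P[...,2]
    m=(z>0)&(abs(Y)<.086)&(X>.06)&(X<.16)&(Z>.10)&(Z<.27)
    p=P[m]; 
    for _ in range(6):
        mu=p.mean(0); n=np.linalg.svd(p-mu,full_matrices=0)[2][2]; p=P[m]; p=p[abs((p-mu)@n)<.004] if _ else p
    n*=-np.sign(n[0]); print(nm,m.sum(),len(p),mu.round(4),n.round(4),"yaw",np.degrees(np.arctan2(-n[1],-n[0])),"lean",np.degrees(np.arctan2(n[2],np.hypot(n[0],n[1]))), "zmax",p[:,2].max())
    # body top plane points at z~.085 ; extents
    m=(z>0)&(abs(Z-.085)<.004)&(abs(X)<.12)&(abs(Y)<.2); 
    pts=np.c_[P[m][:,:2]]; print("body",m.sum(),Z[m].mean(),[np.percentile(a[m],[1,99]).round(4) for a in (X,Y)], cv2.minAreaRect((pts*1000).astype(np.float32)))
    m=(z>0)&(abs(Z-.076)<.003)&(abs(X)<.12)&(Y>.08)&(Y<.2); pts=P[m][:,:2]; print("strip",m.sum(),Z[m].mean(),cv2.minAreaRect((pts*1000).astype(np.float32)))
E
```

```text
top0 1710 1647 [ 0.6023 -0.2262  0.1856] [-0.9566 -0.2335  0.1741] yaw 13.71588507229784 lean 10.027122233280856 zmax 0.2650181429134816
body 2249 0.08452754478971014 [array([-0.0755,  0.078 ]), array([-0.0938,  0.127 ])] ((509.76177978515625, -252.8922576904297), (157.04391479492188, 275.3374328613281), 13.539952278137207)
strip 575 0.07569524672359011 ((480.40570068359375, -138.6107177734375), (152.24392700195312, 55.33177947998047), 14.211541175842285)
scene0 5446 5386 [ 0.6036 -0.2264  0.1835] [-0.958  -0.2337  0.1659] yaw 13.70975854617111 lean 9.549140995704011 zmax 0.26439398067098674
body 3731 0.0850742922338914 [array([-0.0744,  0.0821]), array([-0.1145,  0.1287])] ((511.4465026855469, -248.4905242919922), (161.9212646484375, 277.48675537109375), 13.052041053771973)
strip 861 0.07609447127045132 ((478.464599609375, -132.4796142578125), (157.7798309326172, 61.316490173339844), 19.5414981842041)
```

```bash
python3 - <<'E'
from h import *
from scipy.spatial.transform import Rotation as Ro
d=Ro.from_quat([0.70341795, -0.07916284,  0.07872773, -0.70195326]).as_matrix(); print(d.round(3))
Hm={}
for nm in("top0","scene0"):
    d=load(nm+".npz"); v,u=np.mgrid[0:420,0:560]; z=d["depth"]
    P=((np.stack([u*z,v*z,z],-1)@np.linalg.inv(d["K"]).T-d["t"])@d["R"])[z>0]
    for p in P:
        k=(int(np.floor(p[0]/.06)),int(np.floor(p[1]/.06))); Hm[k]=max(Hm.get(k,-1),p[2])
print("      "+" ".join(f"{j*.06:5.2f}" for j in range(12,-9,-1)))
for i in range(15,1,-1): print(f"{i*.06:5.2f} "+" ".join(f"{Hm.get((i,j),np.nan):5.2f}" for j in range(12,-9,-1)))
E
```

```text
[[ 0.975 -0.001  0.222]
 [-0.222 -0.002  0.975]
 [-0.    -1.    -0.002]]
       0.72  0.66  0.60  0.54  0.48  0.42  0.36  0.30  0.24  0.18  0.12  0.06  0.00 -0.06 -0.12 -0.18 -0.24 -0.30 -0.36 -0.42 -0.48
 0.90   nan   nan   nan  0.00  0.05  0.04   nan   nan  0.40  0.26  0.22   nan  0.05  0.17  0.22  0.25  0.42  0.42  0.42  0.42  0.41
 0.84   nan   nan   nan  0.00  0.00  0.07  0.43  0.44  0.44  0.27  0.26  0.26  0.26  0.26  0.16  0.17  0.42  0.42  0.42  0.42  0.42
 0.78   nan   nan   nan  0.10  0.15   nan  0.28  0.28  0.28  0.28  0.30  0.30  0.26  0.26  0.17  0.16  0.41  0.42  0.42  0.42  0.41
 0.72   nan   nan   nan   nan  0.11   nan  0.28  0.29  0.42  0.43  0.39  0.31  0.26  0.26  0.17  0.17  0.18  0.19  0.19  0.19  0.19
 0.66   nan   nan   nan  0.05   nan   nan   nan  0.48  0.48  0.44  0.42  0.26  0.26  0.26  0.17  0.17  0.19  0.19  0.19  0.19  0.19
 0.60   nan   nan   nan   nan  0.19  0.19  0.45  0.48  0.48  0.44  0.37  0.18  0.18  0.18  0.01  0.26  0.27  0.26  0.24  0.01  0.01
 0.54   nan   nan   nan   nan  0.36  0.32  0.45  0.48  0.51  0.52  0.06  0.05  0.05  0.05  0.08  0.25  
[... 252 characters left out ...]
0.08  0.10  0.09  0.09  0.09  0.02  0.02
 0.36 -0.84 -0.84 -0.84  0.06  0.06  0.19  0.46  0.46  0.46  0.02  0.02  0.15  0.15  0.05  0.03  0.09  0.09  0.02  0.02  0.02  0.01
 0.30 -0.84 -0.84 -0.85  0.06  0.01  0.06  0.06  0.12  0.00  0.02  0.02  0.15  0.11  0.04  0.01  0.01  0.01  0.01  0.01  0.01  0.01
 0.24 -0.84 -0.84 -0.84  0.06  0.06  0.06  0.06  0.00  0.00  0.00  0.00 -0.00  0.00  0.00  0.00  0.00  0.00 -0.00  0.00  0.00  0.00
 0.18 -0.84 -0.83 -0.84 -0.84 -0.84 -0.84 -0.84 -0.84 -0.84 -0.84 -0.84 -0.84 -0.84 -0.84 -0.83 -0.84 -0.84 -0.84 -0.83 -0.84 -0.83
 0.12 -0.84 -0.84 -0.83 -0.83 -0.83 -0.84 -0.83 -0.83 -0.83 -0.83  0.00  0.01  0.01  0.01  0.01  0.01 -0.75 -0.83 -0.83 -0.83 -0.84
```

```bash
cat >> h.py <<'E'
from scipy.spatial.transform import Rotation as Ro
def delta(s,p=None,Rw=None):
    """rows content to go from state s to world p, rotation Rw (matrix)"""
    R=Ro.from_quat(s["tool_rot"]).as_matrix(); a=[0,0,0] if p is None else R.T@(np.array(p)-s["tcp_pos"])*100
    b=[0,0,0] if Rw is None else Ro.from_matrix(R.T@Rw).as_rotvec()
    return np.round(np.r_[a,b],3)
E
python3 - <<'E'
from h import *
from station import manip
d=load("top0.npz"); 
for nm in("top0","scene0"):
    d=load(nm+".npz"); v,u=np.mgrid[0:420,0:560]; z=d["depth"]
    P=((np.stack([u*z,v*z,z],-1)@np.linalg.inv(d["K"]).T-d["t"])@d["R"])[z>0]
    for y in np.arange(.1,.6,.05):
        m=(P[:,1]>y)&(P[:,1]<y+.05)&(P[:,2]>.17); print(nm,round(y,2),P[m][:,0].min().round(3) if m.any() else None)
s=manip.sense(); print(delta(s,[.095,.42,.26]))
E
```

```text
top0 0.1 0.45
top0 0.15 0.45
top0 0.2 0.423
top0 0.25 0.393
top0 0.3 0.391
top0 0.35 0.391
top0 0.4 0.399
top0 0.45 0.542
top0 0.5 0.577
top0 0.55 None
scene0 0.1 0.45
scene0 0.15 0.449
scene0 0.2 0.421
scene0 0.25 0.395
scene0 0.3 0.39
scene0 0.35 0.391
scene0 0.4 0.399
scene0 0.45 0.502
scene0 0.5 0.516
scene0 0.55 0.517
[ -0.046  -3.913 -19.387   0.      0.      0.   ]
```

Clear margin near the robot. Pull back, then swing round.

```bash
python3 -m handwheel '[0,-4,-10,0,0,0,0, 0,-4,-19,0,0,0,0, 0,-4,-19,0,0,0,0, 0,-4,-19,0,0,0,0, 0,-4,-19,0,0,0,0, 0,-4,-19,0,0,0,0]' 20; python3 - <<'E'
from h import *
from station import manip
s=manip.sense(); print(s["q"].round(4)); 
for p in ([.28,.28,.27],[.385,.05,.28],[.40,-.17,.30]): print(delta(s,p))
E
```

```text
t: 0.65
tcp_pos: [0.0936, 0.4178, 0.2612]
tool_rot: [0.705, -0.08, 0.078, -0.701]
force: [-0.7, -0.1, -1.1]
finger_gap: 0.144
[ 1.0883e+00  2.0640e-01  1.8435e+00 -4.0000e-04  1.0981e+00 -2.5840e-01]
[21.229 -0.847 -9.303  0.     0.     0.   ]
[ 36.571  -1.742 -29.405   0.      0.      0.   ]
[ 42.915  -3.618 -50.535   0.      0.      0.   ]
```

```bash
python3 -m handwheel '[10.6,-1,-4,0,0,0,0, 21,-1,-9.3,0,0,0,0, 21,-1,-9.3,0,0,0,0,21,-1,-9.3,0,0,0,0,21,-1,-9.3,0,0,0,0,21,-1,-9.3,0,0,0,0,28,-1.4,-19,0,0,0,0,36.5,-1.8,-29,0,0,0,0,36.5,-1.8,-29,0,0,0,0,36.5,-1.8,-29,0,0,0,0]'; python3 - <<'E'
from h import *
from station import manip
s=manip.sense(); print(s["q"].round(4)); 
for p in ([.385,.05,.28],[.40,-.17,.32]): print(delta(s,p))
E
```

```text
t: 1.48
tcp_pos: [0.3525, 0.1344, 0.2768]
tool_rot: [-0.703, 0.079, -0.079, 0.703]
force: [0.6, 0.1, 0.2]
finger_gap: -0.002
[ 6.5500e-02  1.0130e-01  1.9279e+00  3.0000e-04  1.1114e+00 -1.2819e+00]
[ 5.044 -0.317 -7.513  0.     0.     0.   ]
[ 11.385  -4.322 -28.632   0.      0.      0.   ]
```

```bash
python3 -m handwheel '[5,-1,-8,0,0,0,0,8,-3,-20,0,0,0,0,11,-4,-28,0,0,0,0,11,-4,-28,0,0,0,0,11,-4,-28,0,0,0,0,11,-4,-28,0,0,0,0,11,-4,-28,0,0,0,0,11,-4,-28,0,0,0,0,11,-4,-28,0,0,0,0]'; python3 - <<'E'
from station import manip
s=manip.sense(); print(s["q"].round(4),s["tcp_pos"].round(4),s["tool_rot"].round(4)) 
E
python3 -m handwheel '[0,0,0,0.2,0,0,0,0,0,0,0.4,0,0.2,0,0,0,0,0.4,0,0.2,0,0,0,0,0.4,0,0.2,0,0,0,0,0.4,0,0.2,0]'; python3 - <<'E'
from station import manip
s=manip.sense(); print(s["q"].round(4),s["tcp_pos"].round(4),s["tool_rot"].round(4)) 
E
```

```text
t: 2.23
tcp_pos: [0.398, -0.1654, 0.3171]
tool_rot: [0.703, -0.08, 0.082, -0.702]
force: [0.3, -0.5, 0.2]
finger_gap: -0.0
[-6.5400e-01  1.3760e-01  1.7572e+00 -5.0000e-04  1.2439e+00 -1.9959e+00] [ 0.398  -0.1654  0.3171] [ 0.7032 -0.0799  0.0815 -0.7018]
t: 2.65
tcp_pos: [0.3975, -0.1626, 0.3147]
tool_rot: [-0.537, 0.133, -0.023, 0.833]
force: [0.4, 0.1, -0.1]
finger_gap: -0.002
[-0.813   0.3113  1.6147  0.2168  1.6135 -2.1926] [ 0.3975 -0.1626  0.3147] [-0.5365  0.1326 -0.0226  0.8331]
```

```bash
cat > data.py <<'E'
D=[([1.1685,.5284,1.4339,0,1.1814,-.1785],[.13835,.60873,.22034],[.70342,-.07916,.07873,-.70195]),
([1.0883,.2064,1.8435,-.0004,1.0981,-.2584],[.0936,.4178,.2612],[.705,-.08,.078,-.701]),
([.0655,.1013,1.9279,.0003,1.1114,-1.2819],[.3525,.1344,.2768],[-.703,.079,-.079,.703]),
([-.654,.1376,1.7572,-.0005,1.2439,-1.9959],[.398,-.1654,.3171],[.7032,-.0799,.0815,-.7018]),
([-.813,.3113,1.6147,.2168,1.6135,-2.1926],[.3975,-.1626,.3147],[-.5365,.1326,-.0226,.8331])]
E
cat > fit.py <<'E'
from h import *
from data import D
import itertools
from scipy.optimize import least_squares
E=lambda a,q: Ro.from_euler(a,q).as_matrix()
def Rk(q,s4,s6): return E('z',q[0])@E('y',q[1]+q[2])@E('z',s4*q[3])@E('y',q[4])@E('z',s6*q[5])
def fk(q,p,s4,s6):
    a,h,L2x,L2z,ex,ez,dy,tx,ty,tz=p
    R1=E('z',q[0]);R2=R1@E('y',q[1]);R3=R2@E('y',q[2]);R4=R3@E('z',s4*q[3]);R5=R4@E('y',q[4])
    return R1@[a,0,h]+R2@[L2x,0,L2z]+R3@[ex,0,ez]+R4@[0,dy,0]+R5@[tx,ty,tz]
if __name__=="__main__":
  for s4,s6 in itertools.product((1,-1),(1,-1)):
    Ts=[Rk(q,s4,s6).T@Ro.from_quat(o).as_matrix() for q,p,o in D]
    sp=max(np.degrees(Ro.from_matrix(Ts[0].T@T).magnitude()) for T in Ts)
    f=lambda x: np.concatenate([np.r_[fk(q,x,s4,s6)-p] for q,p,o in D]+[1e-3*x])
    r=least_squares(f,[0,.3,0,.35,0,.35,.1,0,0,.2]); print(s4,s6,sp,np.abs(r.fun[:-10]).max(),r.x.round(4)); print(Ts[0].round(3))
E
python3 fit.py
```

```text
1 1 0.060197065518974635 0.00022967279340641023 [-5.780e-02  2.831e-01 -4.000e-04  5.880e-01  1.144e-01  3.895e-01
  5.550e-02 -6.040e-02  5.550e-02  3.162e-01]
[[-0.  0. -1.]
 [-1. -0.  0.]
 [-0.  1.  0.]]
1 -1 151.74422075981178 0.00022967279340641023 [-5.780e-02  2.831e-01 -4.000e-04  5.880e-01  1.144e-01  3.895e-01
  5.550e-02 -6.040e-02  5.550e-02  3.162e-01]
[[-0.35   0.    -0.937]
 [-0.937 -0.     0.35 ]
 [-0.     1.     0.   ]]
-1 1 24.848695738857206 0.08380509143183767 [ 0.0574 -0.031  -0.0023  0.5683 -0.0351  0.3545  0.0651  0.0872  0.0652
  0.1329]
[[-0.  0. -1.]
 [-1. -0.  0.]
 [-0.  1.  0.]]
-1 -1 151.72582501379085 0.08380509143183767 [ 0.0574 -0.031  -0.0023  0.5683 -0.0351  0.3545  0.0651  0.0872  0.0652
  0.1329]
[[-0.35   0.    -0.937]
 [-0.937 -0.     0.35 ]
 [-0.     1.     0.   ]]
```

```bash
cat > ik.py <<'E'
from fit import *
x0=[-5.780e-02,2.831e-01,-4e-04,5.88e-01,1.144e-01,3.895e-01,5.55e-02,-6.04e-02,5.55e-02,3.162e-01]
f=lambda x: np.concatenate([np.r_[fk(q,x,1,1)-p] for q,p,o in D]+[1e-3*np.array(x)])
PX=least_squares(f,x0).x
RT=np.array([[0,0,-1],[-1,0,0],[0,1,0.]])
lo=np.array([-3.08,-.75,.22,-1.43,0,-2.85])+.03; hi=np.array([3.08,2.2,2.44,4.57,2.65,2.85])-.03
c=np.array([.5068,-.2490,0]); g=np.radians(13.7); ex=np.array([np.cos(g),np.sin(g),0]); ey=np.array([-np.sin(g),np.cos(g),0]); ez=np.array([0,0,1.])
H=c+.0775*ex+.086*ez
def C(x,y,z): return c+x*ex+y*ey+z*ez      # coater frame -> world
def tool(gam,beta,roll):
    """gam yaw rel. to coater x, beta below horizontal, roll: 0 -> jaw axis z up-ish"""
    a=g+gam; y=np.array([np.cos(beta)*np.cos(a),np.cos(beta)*np.sin(a),-np.sin(beta)])
    z=np.array([np.sin(beta)*np.cos(a),np.sin(beta)*np.sin(a),np.cos(beta)])
    R=np.c_[np.cross(y,z),y,z]; return R@Ro.from_euler('y',roll).as_matrix()
def ik(p,R,seed):
    def fn(q): return np.r_[(fk(q,PX,1,1)-p)*10,Ro.from_matrix(R.T@Rk(q,1,1)@RT).as_rotvec()]
    r=least_squares(fn,np.clip(seed,lo+1e-3,hi-1e-3),bounds=(lo,hi)); return r.x,np.abs(r.fun).max()
E
cat > scan.py <<'E'
from ik import *
cur=np.array(D[-1][0]); rng=np.random.default_rng(0)
seeds=[cur,[-.8,.5,1.9,1.5,1.0,0],[-.8,.6,1.9,3,1,0],[-.6,.4,1.9,1.5,1,-2],[-.6,.4,1.9,1.5,1,2],[-1,.4,1.9,-1,1,0],[-.4,.4,1.9,2,1,1.5]]
for beta in(.3,.5,.7,.9):
  for gam in(-1.0,-.7,-.4,0,.4):
    for roll in(0,np.pi/2,np.pi,-np.pi/2):
      R=tool(gam,beta,roll); tip=C(-.088,0,.066); p=tip-.017*R[:,1]
      best=[ik(p,R,s) for s in seeds]; best=[b for b in best if b[1]<2e-3]
      uq=[]
      for b in best:
        if not any(np.abs(b[0]-u).max()<.05 for u in uq): uq.append(b[0])
      for u in uq: print(beta,gam,round(roll,2),u.round(2))
E
python3 scan.py
```

```text
0.3 -1.0 1.57 [ 0.09  1.04  2.24  3.96  1.36 -1.47]
0.3 -1.0 3.14 [0.09 1.04 2.24 3.96 1.36 0.1 ]
0.3 -1.0 -1.57 [0.09 1.04 2.24 3.96 1.36 1.68]
0.3 0 1.57 [-1.14  0.99  2.29  1.8   1.3  -1.71]
0.3 0 3.14 [-1.14  0.99  2.29  1.8   1.3  -0.14]
0.3 0 -1.57 [-1.14  0.99  2.29  1.8   1.3   1.43]
0.3 0.4 1.57 [-1.28  0.98  2.02  1.18  1.32 -1.44]
0.3 0.4 3.14 [-1.28  0.98  2.02  1.18  1.32  0.13]
0.3 0.4 -1.57 [-1.28  0.98  2.02  1.18  1.32  1.71]
0.5 -1.0 1.57 [-0.05  0.81  2.2   3.9   0.97 -1.68]
0.5 -1.0 3.14 [-0.05  0.81  2.2   3.9   0.97 -0.11]
0.5 -1.0 -1.57 [-0.05  0.81  2.2   3.9   0.97  1.46]
0.5 -0.7 1.57 [-0.21  0.91  2.37  3.37  1.2  -1.54]
0.5 -0.7 3.14 [-0.21  0.91  2.37  3.37  1.2   0.04]
0.5 -0.7 -1.57 [-0.21  0.91  2.37  3.37  1.2   1.61]
0.5 0 1.57 [-1.01  0.86  2.3   1.9   1.08 -1.59]
0.5 0 3.14 [-1.01  0.86  2.3   1.9   1.08 -0.02]
0.5 0 -1.57 [-1.01  0.86  2.3   1.9   1.08  1.55]
0.5 0.4 1.57 [-1.21  0.87  2.06  1.2   1.14 -1.35]
0.5 0.4 3.14 [-1.21  0.87  2.06  1.2   1.14  0.22]
0.5 0.4 -1.57 [-1.21  0.87  2.06  1.2   1.14  1.79]
0.7 -1.0 0 [-0.24  0.63  2.08  3.99  
[... 1097 characters left out ...]
1.57 [-0.38  0.57  2.02  3.54  0.13 -1.9 ]
0.9 -0.7 3.14 [-0.38  0.57  2.02  3.54  0.13 -0.33]
0.9 -0.7 -1.57 [-0.38  0.57  2.02  3.54  0.13  1.24]
0.9 -0.4 1.57 [-0.43  0.64  2.22  2.7   0.4  -1.37]
0.9 -0.4 3.14 [-0.43  0.64  2.22  2.7   0.4   0.2 ]
0.9 -0.4 -1.57 [-0.43  0.64  2.22  2.7   0.4   1.77]
0.9 0 0 [-0.76  0.67  2.25  1.86  0.58 -2.79]
0.9 0 1.57 [-0.76  0.67  2.25  1.86  0.58 -1.22]
0.9 0 3.14 [-0.76  0.67  2.25  1.86  0.58  0.35]
0.9 0 -1.57 [-0.76  0.67  2.25  1.86  0.58  1.92]
0.9 0.4 0 [-1.02  0.7   2.1   1.11  0.77 -2.64]
0.9 0.4 1.57 [-1.02  0.7   2.1   1.11  0.77 -1.07]
0.9 0.4 3.14 [-1.02  0.7   2.1   1.11  0.77  0.5 ]
0.9 0.4 -1.57 [-1.02  0.7   2.1   1.11  0.77  2.07]
```

```bash
python3 - <<'E'
from ik import *
cur=np.array(D[-1][0])
for gam,roll in((.3,np.pi/2),(.15,np.pi/2)):
  print("gam",gam); q=cur
  L=[((0,0,.33),1.0),((.18,0,.31),1.0),((.165,0,.235),1.0),((.08,0,.235),1.0),((.08,0,.3),1.0),((-.10,0,.27),.7)]
  for th in(1.1,.8,.5,.2,0): L.append(((.0775-.165*np.cos(th)-.015*np.sin(th),0,.086+.165*np.sin(th)-.02*np.cos(th)),.7))
  for t,b in L:
    R=tool(gam,b,roll); q,e=ik(C(*t)-.017*R[:,1],R,q); print(t,b,q.round(2),round(e,4))
  print(tool(gam,1.0,roll).round(2))
E
```

```text
gam 0.3
(0, 0, 0.33) 1.0 [-0.92  0.29  1.79  0.65  1.09 -0.2 ] 0.0
(0.18, 0, 0.31) 1.0 [-0.63  0.49  1.54  0.64  0.97  0.07] 0.0
(0.165, 0, 0.235) 1.0 [-0.62  0.55  1.66  0.74  0.83 -0.08] 0.0
(0.08, 0, 0.235) 1.0 [-0.74  0.48  1.81  0.77  0.84 -0.23] 0.0
(0.08, 0, 0.3) 1.0 [-0.76  0.4   1.73  0.68  0.97 -0.11] 0.0
(-0.1, 0, 0.27) 0.7 [-1.23  0.38  2.05  0.95  1.17 -0.8 ] 0.0
(np.float64(-0.010711470436141787), 0, np.float64(0.2239772919816253)) 0.7 [-0.97  0.5   2.04  1.17  0.98 -0.82] 0.0
(np.float64(-0.04821694840577513), 0, np.float64(0.19042962081147793)) 0.7 [-1.05  0.54  2.09  1.17  0.98 -0.94] 0.0
(np.float64(-0.07449250579097455), 0, np.float64(0.14755356263188607)) 0.7 [-1.09  0.61  2.13  1.2   0.96 -1.07] 0.0
(np.float64(-0.0871910253057308), 0, np.float64(0.09917910802436025)) 0.7 [-1.09  0.7   2.15  1.28  0.92 -1.2 ] 0.0
(np.float64(-0.08750000000000001), 0, np.float64(0.06599999999999999)) 0.7 [-1.08  0.77  2.15  1.35  0.9  -1.29] 0.0
[[-0.72  0.46  0.51]
 [-0.43  0.28 -0.86]
 [-0.54 -0.84  0.  ]]
gam 0.15
(0, 0, 0.33) 1.0 [-0.89  0.26  1.85  0.68  0.97 -0.09] 0.0
(0.18
[... 254 characters left out ...]
 0.27) 0.7 [-1.19  0.35  2.14  1.09  1.04 -0.79] 0.0
(np.float64(-0.010711470436141787), 0, np.float64(0.2239772919816253)) 0.7 [-0.89  0.47  2.13  1.37  0.84 -0.84] 0.0
(np.float64(-0.04821694840577513), 0, np.float64(0.19042962081147793)) 0.7 [-0.96  0.51  2.18  1.4   0.86 -0.97] 0.0
(np.float64(-0.07449250579097455), 0, np.float64(0.14755356263188607)) 0.7 [-1.01  0.59  2.21  1.45  0.86 -1.12] 0.0
(np.float64(-0.0871910253057308), 0, np.float64(0.09917910802436025)) 0.7 [-1.01  0.69  2.23  1.55  0.85 -1.27] 0.0
(np.float64(-0.08750000000000001), 0, np.float64(0.06599999999999999)) 0.7 [-0.99  0.76  2.23  1.63  0.85 -1.36] 0.0
[[-0.78  0.5   0.38]
 [-0.32  0.2  -0.93]
 [-0.54 -0.84  0.  ]]
```

```bash
python3 - <<'E'
from ik import *
from station import manip
s=manip.sense()
R=tool(.3,1.0,np.pi/2); d=delta(s,C(0,0,.34)-.017*R[:,1],R); print(d,np.linalg.norm(d[3:]))
E
```

```text
[10.638 -8.478 -4.061  0.687  2.17  -0.28 ] 2.293309617125433
```

```bash
python3 -m handwheel '[3,-8,0,0.04,0.12,-0.02,0, 5,-8.5,-2,0.08,0.24,-0.03,0, 7,-8.5,-3,0.11,0.36,-0.05,0, 10,-8.5,-4,0.15,0.48,-0.06,0, 10,-8.5,-4,0.19,0.6,-0.08,0, 10,-8.5,-4,0.23,0.72,-0.09,0, 10,-8.5,-4,0.26,0.83,-0.11,0, 10,-8.5,-4,0.3,0.95,-0.12,0, 10,-8.5,-4,0.34,1.07,-0.14,0, 10.6,-8.5,-4,0.38,1.19,-0.15,0]'; cat > st.py <<'E'
from ik import *
from station import manip
s=manip.sense()
print("q",s["q"].round(4).tolist(),"tcp",s["tcp_pos"].round(4).tolist(),"rot",s["tool_rot"].round(4).tolist(),"F",s["force"].round(1).tolist(),"t",s["t"])
Rm=Ro.from_quat(s["tool_rot"]).as_matrix()
def cf(p): d=np.array(p)-c; return np.round([d@ex,d@ey,d[2]],4)
print("tip in coater frame",cf(s["tcp_pos"]+.017*Rm[:,1]), "model err",np.abs(fk(s["q"],PX,1,1)-s["tcp_pos"]).max().round(4))
def to(t,b,gam=.3,roll=np.pi/2):
    R=tool(gam,b,roll); return delta(s,C(*t)-.017*R[:,1],R)
E
python3 - <<'E'
from st import *
print(to((0,0,.34),1.0))
E
```

```text
t: 3.48
tcp_pos: [0.4973, -0.249, 0.3576]
tool_rot: [-0.285, 0.527, -0.398, 0.695]
force: [-0.3, 0.3, 0.2]
finger_gap: -0.002
q [-0.9628, 0.3928, 1.4344, 0.5308, 1.637, -1.0724] tcp [0.4973, -0.249, 0.3576] rot [-0.285, 0.5267, -0.3984, 0.6948] F [-0.3, 0.3, 0.2] t 3.4833
tip in coater frame [-0.0029  0.0098  0.3437] model err 0.0373
[ 0.587  0.062  0.073  0.312  0.985 -0.129]
```

```bash
python3 -m handwheel '[0.6,0,0,0.04,0.12,-0.02,0,0.6,0,0,0.08,0.24,-0.03,0,0.6,0,0,0.11,0.36,-0.05,0,0.6,0,0,0.15,0.48,-0.06,0,0.6,0,0,0.19,0.6,-0.08,0,0.6,0,0,0.23,0.72,-0.09,0,0.6,0,0,0.26,0.83,-0.11,0,0.6,0,0,0.31,0.98,-0.13,0,0.6,0,0,0.31,0.98,-0.13,0]'; cat >> data.py <<'E'
D.append(([-0.9628, 0.3928, 1.4344, 0.5308, 1.637, -1.0724],[0.4973, -0.249, 0.3576],[-0.285, 0.5267, -0.3984, 0.6948]))
from station import manip as _m
_s=_m.sense(); D.append((list(_s["q"]),list(_s["tcp_pos"]),list(_s["tool_rot"])))
E
python3 - <<'E'
from st import *
print("fit",np.abs(f(PX)[:-10]).max(),PX.round(4))
print(to((.18,0,.31),1.0)); print(to((.18,0,.30),1.0))
print(to((.165,0,.235),1.0))
p=manip.snapshot("scene"); cv2.imwrite("pics/s1.png",p["frame"][:,:,::-1])
p=manip.snapshot("wrist"); cv2.imwrite("pics/w1.png",p["frame"][:,:,::-1])
E
```

```text
t: 4.23
tcp_pos: [0.4981, -0.253, 0.3547]
tool_rot: [0.009, 0.706, -0.6, 0.375]
force: [-0.3, 0.3, 0.3]
finger_gap: 0.004
q [-0.9881, 0.2455, 1.6464, 0.5991, 1.2803, -0.1501] tcp [0.4981, -0.253, 0.3547] rot [0.0087, 0.706, -0.6004, 0.3755] F [-0.3, 0.3, 0.3] t 4.2333
tip in coater frame [-0.0006  0.0009  0.3404] model err 0.0307
fit 0.03070988067205499 [ 0.2176  0.2275 -0.0081  0.5903  0.1558  0.1523  0.0546 -0.0238  0.0547
  0.3297]
[-1.2807e+01  1.1861e+01  5.5420e+00  2.0000e-03  8.0000e-03 -0.0000e+00]
[-1.2267e+01  1.2702e+01  5.5390e+00  2.0000e-03  8.0000e-03 -0.0000e+00]
[-7.5500e+00  1.7396e+01  5.0660e+00  2.0000e-03  8.0000e-03 -0.0000e+00]
```

View pics/s1.png

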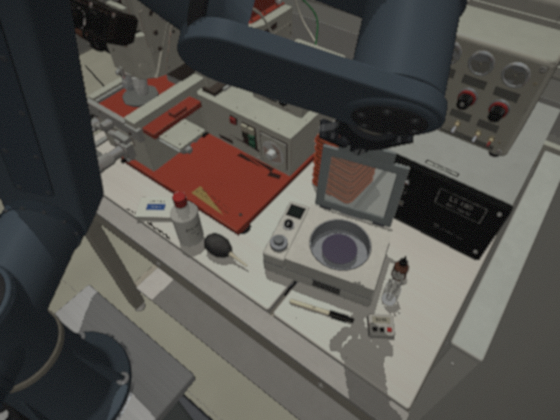

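View pics/w1.png

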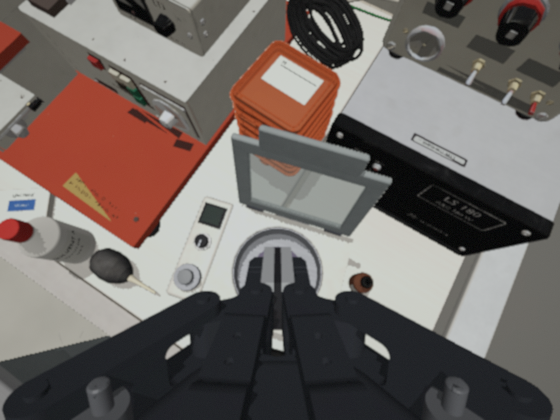

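```bash
sed -i 's/R3@\[ex,0,ez\]+R4@\[0,dy,0\]/R3@[ex,dy,ez]/' fit.py; python3 - <<'E'
from st import *
print("fit",np.abs(f(PX)[:-10]).max(),PX.round(4))
E
```

```text
q [-0.9885, 0.2467, 1.6445, 0.5992, 1.2821, -0.1554] tcp [0.4984, -0.2535, 0.3548] rot [0.0071, 0.7053, -0.6, 0.3775] F [0.5, 0.8, -1.2] t 4.3333
tip in coater frame [-5.000e-04  3.000e-04  3.405e-01] model err 0.0
fit 6.131665688263732e-05 [-4.000e-04  2.741e-01  1.000e-04  5.880e-01  1.139e-01  3.919e-01
  1.110e-01 -0.000e+00  0.000e+00  3.067e-01]
```

```bash
sed -i '/^from station/,$d' data.py; echo 'D.append(([-0.9885, 0.2467, 1.6445, 0.5992, 1.2821, -0.1554],[0.4984, -0.2535, 0.3548],[0.0071, 0.7053, -0.6, 0.3775]))' >> data.py
cat > plan.py <<'E'
from ik import *
import sys
cur=np.array(D[-1][0])
for gam,bc in((.3,.7),(.3,.6),(.15,.7),(0.45,.7),(.3,.85)):
  roll=np.pi/2
  print("gam",gam,bc); q=cur
  L=[((0,0,.33),1.0),((.18,0,.31),1.0),((.165,0,.235),1.0),((.08,0,.235),1.0),((.08,0,.3),1.0),((-.10,0,.27),bc)]
  for th in(1.1,.8,.5,.2,0): L.append(((.0775-.165*np.cos(th)-.015*np.sin(th),0,.086+.165*np.sin(th)-.02*np.cos(th)),bc))
  for t,b in L:
    R=tool(gam,b,roll); q,e=ik(C(*t)-.017*R[:,1],R,q); print(np.round(t,3).tolist(),b,q.round(2).tolist(),round(e,4))
E
python3 plan.py
```

```text
gam 0.3 0.7
[0.0, 0.0, 0.33] 1.0 [-0.99, 0.26, 1.66, 0.6, 1.26, -0.16] 0.0
[0.18, 0.0, 0.31] 1.0 [-0.69, 0.45, 1.41, 0.59, 1.14, 0.13] 0.0
[0.165, 0.0, 0.235] 1.0 [-0.71, 0.51, 1.53, 0.65, 1.01, -0.01] 0.0
[0.08, 0.0, 0.235] 1.0 [-0.84, 0.44, 1.67, 0.67, 1.02, -0.17] 0.0
[0.08, 0.0, 0.3] 1.0 [-0.84, 0.36, 1.59, 0.62, 1.15, -0.06] 0.0
[-0.1, 0.0, 0.27] 0.7 [-1.36, 0.37, 1.92, 0.84, 1.33, -0.75] 0.0
[-0.011, 0.0, 0.224] 0.7 [-1.16, 0.48, 1.9, 0.97, 1.16, -0.73] 0.0
[-0.048, 0.0, 0.19] 0.7 [-1.25, 0.54, 1.96, 0.96, 1.14, -0.86] 0.0
[-0.074, 0.0, 0.148] 0.7 [-1.31, 0.62, 2.0, 0.97, 1.1, -1.0] 0.0
[-0.087, 0.0, 0.099] 0.7 [-1.33, 0.73, 2.02, 1.01, 1.04, -1.13] 0.0
[-0.088, 0.0, 0.066] 0.7 [-1.34, 0.8, 2.03, 1.05, 1.0, -1.21] 0.0
gam 0.3 0.6
[0.0, 0.0, 0.33] 1.0 [-0.99, 0.26, 1.66, 0.6, 1.26, -0.16] 0.0
[0.18, 0.0, 0.31] 1.0 [-0.69, 0.45, 1.41, 0.59, 1.14, 0.13] 0.0
[0.165, 0.0, 0.235] 1.0 [-0.71, 0.51, 1.53, 0.65, 1.01, -0.01] 0.0
[0.08, 0.0, 0.235] 1.0 [-0.84, 0.44, 1.67, 0.67, 1.02, -0.17] 0.0
[0.08, 0.0, 0.3] 1.0 [-0.84, 0.36, 1.59, 0.62, 1.15, -0.06] 0.0
[-0.1, 0.0, 0.27] 0.6 [-1.41, 
[... 1887 characters left out ...]
26, 1.66, 0.6, 1.26, -0.16] 0.0
[0.18, 0.0, 0.31] 1.0 [-0.69, 0.45, 1.41, 0.59, 1.14, 0.13] 0.0
[0.165, 0.0, 0.235] 1.0 [-0.71, 0.51, 1.53, 0.65, 1.01, -0.01] 0.0
[0.08, 0.0, 0.235] 1.0 [-0.84, 0.44, 1.67, 0.67, 1.02, -0.17] 0.0
[0.08, 0.0, 0.3] 1.0 [-0.84, 0.36, 1.59, 0.62, 1.15, -0.06] 0.0
[-0.1, 0.0, 0.27] 0.85 [-1.29, 0.31, 1.88, 0.73, 1.26, -0.6] 0.0
[-0.011, 0.0, 0.224] 0.85 [-1.09, 0.43, 1.86, 0.84, 1.09, -0.55] 0.0
[-0.048, 0.0, 0.19] 0.85 [-1.17, 0.47, 1.92, 0.85, 1.06, -0.69] 0.0
[-0.074, 0.0, 0.148] 0.85 [-1.23, 0.55, 1.98, 0.88, 1.0, -0.83] 0.0
[-0.087, 0.0, 0.099] 0.85 [-1.26, 0.65, 2.01, 0.93, 0.93, -0.98] 0.0
[-0.088, 0.0, 0.066] 0.85 [-1.26, 0.72, 2.02, 0.99, 0.88, -1.06] 0.0
```

```bash
python3 -m handwheel '[-4,4,2,0,0,0,0,-8,8,4,0,0,0,0,-12.8,11.9,5.5,0,0,0,0,-12.8,11.9,5.5,0,0,0,0,-12.8,11.9,5.5,0,0,0,0,-12.8,11.9,5.5,0,0,0,0]'; python3 - <<'E'
from st import *
print(to((.165,0,.238),1.0),to((.150,0,.238),1.0))
p=manip.snapshot("wrist"); cv2.imwrite("pics/w2.png",p["frame"][:,:,::-1])
E
```

```text
t: 4.83
tcp_pos: [0.6768, -0.2104, 0.3225]
tool_rot: [0.006, 0.706, -0.599, 0.379]
force: [-0.0, -0.4, 0.7]
finger_gap: -0.004
q [-0.6892, 0.4568, 1.4048, 0.5962, 1.1478, 0.1112] tcp [0.6768, -0.2104, 0.3225] rot [0.0062, 0.7057, -0.5989, 0.3785] F [-0.0, -0.4, 0.7] t 4.8333
tip in coater frame [0.1831 0.     0.3082] model err 0.0
[ 5.246e+00  4.965e+00 -5.980e-01  5.000e-03  1.500e-02 -2.000e-03] [ 6.443e+00  4.191e+00 -1.064e+00  5.000e-03  1.500e-02 -2.000e-03]
```

View pics/w2.png

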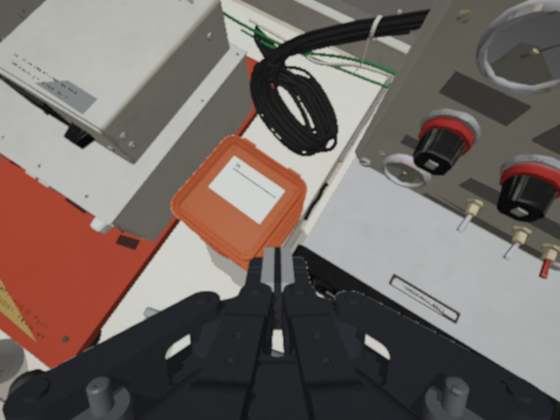

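```bash
python3 - <<'E'
from st import *
print(to((.157,0,.248),1.0),to((.087,0,.248),1.0))
E
```

```text
q [-0.6917, 0.455, 1.407, 0.5951, 1.1487, 0.1104] tcp [0.6751, -0.2113, 0.3226] rot [0.0061, 0.7058, -0.5992, 0.3778] F [0.3, 1.1, -0.3] t 4.8833
tip in coater frame [ 0.1812 -0.0004  0.3083] model err 0.0
[ 5.182e+00  3.839e+00 -8.200e-01  5.000e-03  1.400e-02 -0.000e+00] [ 1.0777e+01  2.3300e-01 -2.9870e+00  5.0000e-03  1.4000e-02 -0.0000e+00]
```

```bash
python3 -m handwheel '[2.6,1.9,-0.4,0,0,0,0,5.2,3.8,-0.8,0,0,0,0,5.2,3.8,-0.8,0,0,0,0,5.2,3.8,-0.8,0,0,0,0]'; python3 - <<'E'
from st import *
for x in (.137,.12,.105,.095,.087,.080): print(x,to((x,0,.248),1.0))
p=manip.snapshot("scene"); cv2.imwrite("pics/s3.png",cv2.resize(p["frame"][60:330,200:470,::-1],None,fx=2.2,fy=2.2))
E
```

```text
t: 5.22
tcp_pos: [0.6487, -0.219, 0.2627]
tool_rot: [0.008, 0.707, -0.599, 0.375]
force: [0.4, -0.4, -0.6]
finger_gap: 0.001
q [-0.7305, 0.4911, 1.526, 0.6426, 1.0426, -0.0167] tcp [0.6487, -0.219, 0.2627] rot [0.0084, 0.707, -0.5994, 0.3752] F [0.4, -0.4, -0.6] t 5.2167
tip in coater frame [ 0.1537 -0.0017  0.2484] model err 0.0
0.137 [ 1.319 -0.802 -0.674  0.004  0.007 -0.   ]
0.12 [ 2.681 -1.677 -1.19   0.004  0.007 -0.   ]
0.105 [ 3.884 -2.45  -1.645  0.004  0.007 -0.   ]
0.095 [ 4.685e+00 -2.965e+00 -1.949e+00  4.000e-03  7.000e-03 -0.000e+00]
0.087 [ 5.327e+00 -3.378e+00 -2.191e+00  4.000e-03  7.000e-03 -0.000e+00]
0.08 [ 5.888e+00 -3.738e+00 -2.404e+00  4.000e-03  7.000e-03 -0.000e+00]
```

View pics/s3.png

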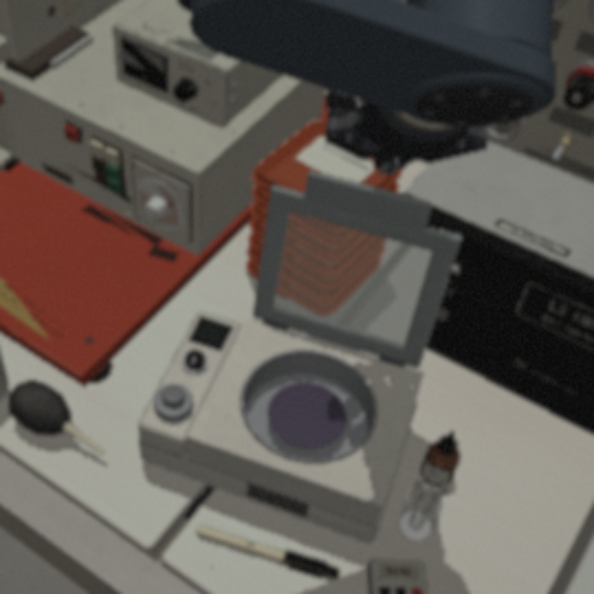

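```bash
python3 -m handwheel '[0.7,-0.4,-0.3,0,0,0,0,1.3,-0.8,-0.6,0,0,0,0,2,-1.2,-0.9,0,0,0,0,2.7,-1.7,-1.2,0,0,0,0,3.3,-2.1,-1.4,0,0,0,0,3.9,-2.5,-1.6,0,0,0,0,4.4,-2.8,-1.8,0,0,0,0,4.9,-3.1,-2,0,0,0,0]'; cat > ang.py <<'E'
from st import *
def lidang(tag=None,nm="scene"):
    d=dict(manip.snapshot(nm)); d["R"]=cv2.Rodrigues(np.array(d["rvec"]))[0]; d["t"]=np.array(d["tvec"]).ravel(); d["K"]=np.array(d["camera_matrix"])
    v,u=np.mgrid[0:420,0:560]; z=d["depth"]; P=(np.stack([u*z,v*z,z],-1)@np.linalg.inv(d["K"]).T-d["t"])@d["R"]
    q=P-c; X=.0775-q@ex; Y=q@ey; Z=P[...,2]-.086; r=np.hypot(X,Z); a=np.arctan2(Z,X)
    fr=((abs(Y)>.062)&(abs(Y)<.083)&(r>.05)&(r<.15))&(z>0)&(Z>.015)
    h,e=np.histogram(a[fr],bins=np.arange(.1,1.85,.02)); k=h.argmax(); m=fr&(abs(a-e[k]-.01)<.05)
    print(nm,"lid angle (upper face seen => minus ~.07)",np.median(a[m]).round(3),m.sum())
    if tag: cv2.imwrite(f"pics/{tag}.png",cv2.resize(d["frame"][60:330,200:470,::-1],None,fx=2.2,fy=2.2) if nm=="scene" else d["frame"][:,:,::-1])
E
python3 - <<'E'
from ang import *
lidang("s4")
E
```

```text
t: 5.93
tcp_pos: [0.5897, -0.233, 0.2632]
tool_rot: [0.008, 0.705, -0.6, 0.377]
force: [0.2, -0.1, 0.2]
finger_gap: 0.001
q [-0.8223, 0.4344, 1.6315, 0.6571, 1.0501, -0.13] tcp [0.5897, -0.233, 0.2632] rot [0.0084, 0.7054, -0.6004, 0.3767] F [0.2, -0.1, 0.2] t 5.9333
tip in coater frame [ 0.0931 -0.0014  0.249 ] model err 0.0001
scene lid angle (upper face seen => minus ~.07) 1.785 828
```

View pics/s4.png

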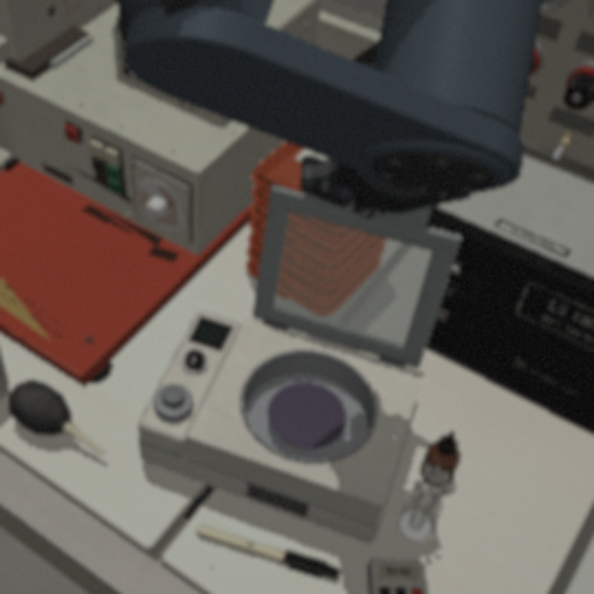

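```bash
python3 - <<'E'
from ang import *
lidang("w5","wrist")
E
```

```text
q [-0.8232, 0.4341, 1.6328, 0.6563, 1.0504, -0.1303] tcp [0.5889, -0.2331, 0.2629] rot [0.0081, 0.7057, -0.6003, 0.3762] F [-1.8, 0.2, 0.4] t 5.9833
tip in coater frame [ 0.0923 -0.0012  0.2486] model err 0.0001
wrist lid angle (upper face seen => minus ~.07) 1.758 2235
```

View pics/w5.png

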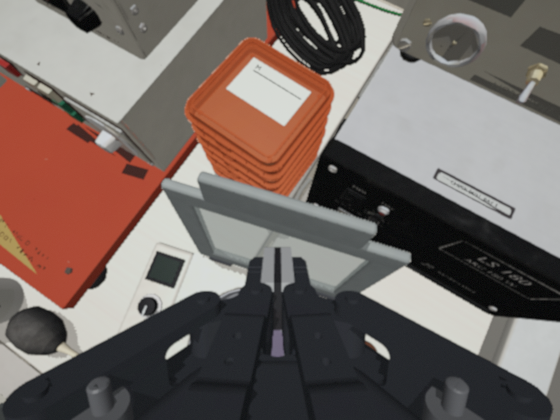

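```bash
python3 - <<'E'
from ang import *
d=dict(manip.snapshot("wrist")); d["R"]=cv2.Rodrigues(np.array(d["rvec"]))[0]; d["t"]=np.array(d["tvec"]).ravel(); d["K"]=np.array(d["camera_matrix"])
z=d["depth"]
for v in range(236,330,8):
    print(v,[(u,cf(unproj(d,u,v)).tolist()) for u in (268,284)])
v,u=np.mgrid[0:420,0:560]; P=(np.stack([u*z,v*z,z],-1)@np.linalg.inv(d["K"]).T-d["t"])@d["R"]; q=P-c; X=q@ex;Y=q@ey;Z=P[...,2]
m=(abs(Y)<.05)&(X>.07)&(X<.14)&(Z>.2)&(Z<.29)&((Y>.02)|(Y<-.02)); print(Z[m].max(),np.percentile(Z[m],99),np.median(X[m&(Z>.255)]))
E
```

```text
q [-0.8224, 0.4346, 1.6318, 0.6568, 1.0501, -0.1293] tcp [0.5895, -0.233, 0.263] rot [0.0084, 0.7057, -0.6003, 0.3762] F [0.1, -0.4, -0.7] t 6.0333
tip in coater frame [ 0.0929 -0.0013  0.2487] model err 0.0001
236 [(268, [0.1016, 0.0079, 0.2043]), (284, [0.1036, -0.0038, 0.2131])]
244 [(268, [0.0984, 0.0074, 0.1865]), (284, [0.1006, -0.0052, 0.1974])]
252 [(268, [0.0805, -0.001, 0.2838]), (284, [0.0829, -0.0083, 0.2834])]
260 [(268, [0.0762, -0.0026, 0.2908]), (284, [0.0783, -0.0095, 0.2913])]
268 [(268, [0.0723, -0.0041, 0.2973]), (284, [0.0743, -0.0106, 0.2978])]
276 [(268, [0.0689, -0.0053, 0.3028]), (284, [0.0708, -0.0116, 0.3028])]
284 [(268, [0.0657, -0.0065, 0.3075]), (284, [0.0676, -0.0124, 0.3078])]
292 [(268, [0.0629, -0.0076, 0.3154]), (284, [0.0646, -0.0132, 0.3152])]
300 [(268, [0.0603, -0.0086, 0.3196]), (284, [0.062, -0.0139, 0.3172])]
308 [(268, [0.058, -0.0094, 0.3236]), (284, [0.0593, -0.0149, 0.3133])]
316 [(268, [0.0557, -0.0102, 0.3242]), (284, [0.0566, -0.0158, 0.3118])]
324 [(268, [0.0533, -0.011, 0.3237]), (284, [0.0538, -0.0167, 0.3087])]
0.28986059150010673 0.26228627858510495 0.1118627961292408
```

```bash
python3 - <<'E'
from ang import *
d=dict(manip.snapshot("wrist")); d["R"]=cv2.Rodrigues(np.array(d["rvec"]))[0]; d["t"]=np.array(d["tvec"]).ravel(); d["K"]=np.array(d["camera_matrix"])
T=s["tcp_pos"];
for k in(-.05,-.02,0,.017,.03): print(k,proj(d,T+k*Rm[:,1]), [proj(d,T+k*Rm[:,1]+w*Rm[:,0]).round(0).tolist() for w in (-.011,.011)])
print("cam in tool frame",Rm.T@(-d["R"].T@d["t"]-T), "look",Rm.T@d["R"][2])
for (u,v) in((268,252),(284,252),(276,280)): print(Rm.T@(unproj(d,u,v)-T))
t0=load("wrist0.npz"); print(t0["depth"][270:300:6,160:190:6], t0["depth"][270:300:6,375:400:6])
R0=Ro.from_quat([0.70341795,-0.07916284,0.07872773,-0.70195326]).as_matrix(); T0=np.array([.13835,.60873,.22034])
print(proj(t0,[T0+.017*R0[:,1],T0]))
for (u,v) in((170,270),(180,265),(380,265),(390,275)): print(R0.T@(unproj(t0,u,v)-T0))
E
```

```text
q [-0.8218, 0.4349, 1.631, 0.6571, 1.05, -0.129] tcp [0.5901, -0.233, 0.2631] rot [0.0085, 0.7056, -0.6003, 0.3765] F [-0.6, 0.4, 0.7] t 6.0833
tip in coater frame [ 0.0935 -0.0014  0.2488] model err 0.0001
-0.05 [[276.02760602 307.40826183]] [[[276.0, 282.0]], [[276.0, 331.0]]]
-0.02 [[276.20628961 270.13672759]] [[[276.0, 249.0]], [[276.0, 290.0]]]
0 [[276.29109091 252.44806224]] [[[276.0, 234.0]], [[276.0, 270.0]]]
0.017 [[276.34917502 240.33232248]] [[[276.0, 223.0]], [[276.0, 257.0]]]
0.03 [[276.3870456  232.43291398]] [[[276.0, 216.0]], [[276.0, 248.0]]]
cam in tool frame [-0.07134989 -0.15224761  0.00034713] look [2.85976719e-01 9.58236253e-01 7.74523807e-04]
[-0.00948077 -0.01973222 -0.00390991]
[-0.00917691 -0.01908109  0.00373913]
[-9.07504319e-03 -4.49125342e-02 -1.91078979e-05]
[[0.13532765 0.12842782 0.12861411 0.13069473 0.13801292]
 [0.12326118 0.1233201  0.12329986 0.         0.13891615]
 [0.11971216 0.11867669 0.12283158 0.13087076 0.13877277]
 [0.11587466 0.11617999 0.12399491 0.12969995 0.13844702]
 [0.11163276 0.11552943 0.12216628 0.13030505 0.13850409]] [[0.13266936 0.12852067 0.12869903 0.12714623 1.347256  ]
 [0.13315298 0.12449299 0.12343777 0.12352912 0.13120782]
 [0.1329953  0.12557049 0.11927952 0.11897814 0.11987697]
 [0.13312817 0.12441626 0.1178337  0.11414875 0.11467129]
 [0.13374038 0.12548432 0.11783252 0.11064981 0.11083759]]
[[278.90854619 243.74876429]
 [279.09319544 256.27719574]]
[-0.01153847 -0.036693   -0.04622431]
[-0.01126624 -0.03170162 -0.0435654 ]
[-0.01157421 -0.03235287  0.04367532]
[-0.01089679 -0.03980677  0.04544075]
```

```bash
sed -i 's/TIPOFF//; s/\.017\*/TIP*/g' st.py; sed -i 's/^s=manip.sense()/s=manip.sense(); TIP=-.019/' st.py; python3 - <<'E'
from st import *
cur=s["q"]
for gam in(.3,):
  for b in (1.2,1.45): print(b,to((-.06,0,.33),b))
  q=cur
  for t,b in [((-.06,0,.33),1.45),((.15,0,.30),1.45),((.15,0,.24),1.45),((.05,0,.24),1.45),((.05,0,.3),1.45),((-.1,0,.26),1.0),((-.02,0,.22),.7),((-.074,0,.148),.7),((-.0875,0,.066),.7)]:
    R=tool(gam,b,np.pi/2); q,e=ik(C(*t)-TIP*R[:,1],R,q); print(t,b,q.round(2),round(e,4))
E
```

```text
q [-0.8213, 0.4352, 1.6304, 0.6572, 1.05, -0.1289] tcp [0.5904, -0.2329, 0.2631] rot [0.0084, 0.7055, -0.6003, 0.3766] F [0.1, 0.1, -0.6] t 6.1333
tip in coater frame [ 0.0752 -0.0072  0.2791] model err 0.0001
1.2 [ 8.253e+00 -1.119e+01 -4.783e+00  0.000e+00  1.000e-02 -2.020e-01]
1.45 [ 8.7020e+00 -1.1342e+01 -4.7880e+00 -1.0000e-03  1.0000e-02 -4.5200e-01]
(-0.06, 0, 0.33) 1.45 [-0.81  0.26  1.61  0.12  1.24  0.18] 0.0
(0.15, 0, 0.3) 1.45 [-0.52  0.53  1.26  0.11  1.3   0.48] 0.0
(0.15, 0, 0.24) 1.45 [-0.52  0.58  1.33  0.11  1.17  0.47] 0.0
(0.05, 0, 0.24) 1.45 [-0.64  0.48  1.54  0.13  1.08  0.33] 0.0
(0.05, 0, 0.3) 1.45 [-0.64  0.41  1.47  0.12  1.22  0.35] 0.0
(-0.1, 0, 0.26) 1.0 [-1.16  0.33  1.89  0.65  1.1  -0.48] 0.0
(-0.02, 0, 0.22) 0.7 [-1.12  0.53  1.92  1.02  1.1  -0.78] 0.0
(-0.074, 0, 0.148) 0.7 [-1.24  0.67  2.01  1.05  1.04 -1.04] 0.0
(-0.0875, 0, 0.066) 0.7 [-1.27  0.86  2.03  1.14  0.96 -1.26] 0.0
```

```bash
python3 -m handwheel '[2,-4,-1,0,0,0,0,5,-8,-3,0,0,-0.1,0,8.3,-11.2,-4.8,0,0,-0.2,0,8.3,-11.2,-4.8,0,0,-0.2,0,8.3,-11.2,-4.8,0,0,-0.2,0]'; python3 - <<'E'
from ang import *
d=dict(manip.snapshot("scene")); d["R"]=cv2.Rodrigues(np.array(d["rvec"]))[0]; d["t"]=np.array(d["tvec"]).ravel(); d["K"]=np.array(d["camera_matrix"])
np.savez("scene6.npz",**{k:d[k] for k in("frame","depth","camera_matrix","rvec","tvec")})
f=cv2.resize(d["frame"][:330,230:500,::-1],None,fx=1.8,fy=1.8).copy()
for k,col in((-.056,(0,255,255)),(-.019,(0,0,255)),(0,(0,255,0)),(.017,(255,0,0))):
    p=proj(d,s["tcp_pos"]+k*Rm[:,1])[0]; print(k,p.round(1)); cv2.circle(f,tuple(((p-[230,0])*1.8).astype(int)),3,col,-1)
cv2.imwrite("pics/s6.png",f)
z=d["depth"]; v,u=np.mgrid[0:420,0:560]; P=(np.stack([u*z,v*z,z],-1)@np.linalg.inv(d["K"]).T-d["t"])@d["R"]
L=(P-s["tcp_pos"])@Rm; m=(abs(L[...,0])<.05)&(abs(L[...,2])<.06)&(z>0)&(L[...,1]<.06)&(L[...,1]>-.15)
for a in np.arange(-.14,.06,.01):
    k=m&(L[...,1]>a)&(L[...,1]<=a+.01); print(round(a,2),k.sum(),L[k][:,0].min().round(3) if k.any() else "",L[k][:,0].max().round(3) if k.any() else "",L[k][:,2].min().round(3) if k.any() else "",L[k][:,2].max().round(3) if k.any() else "")
E
```

```text
t: 6.55
tcp_pos: [0.4524, -0.26, 0.314]
tool_rot: [-0.062, 0.702, -0.636, 0.315]
force: [0.7, 0.7, -0.1]
finger_gap: 0.001
q [-0.9608, 0.2366, 1.6981, 0.3976, 1.2036, -0.0836] tcp [0.4524, -0.26, 0.314] rot [-0.0624, 0.7017, -0.6361, 0.3149] F [0.7, 0.7, -0.1] t 6.55
tip in coater frame [-6.210e-02  2.000e-04  3.317e-01] model err 0.0
-0.056 [346.5 173.7]
-0.019 [344.  183.3]
0 [342.9 187.8]
0.017 [341.9 191.6]
-0.14 7 0.003 0.034 -0.038 0.01
-0.13 63 -0.009 0.01 -0.042 0.041
-0.12 119 -0.007 0.019 -0.049 0.047
-0.11 347 -0.013 0.019 -0.06 0.06
-0.1 240 -0.014 0.016 -0.06 0.06
-0.09 200 -0.003 0.016 -0.056 0.055
-0.08 150 -0.004 0.016 -0.049 0.048
-0.07 204 -0.009 0.013 -0.04 0.038
-0.06 90 -0.009 0.013 -0.032 0.031
-0.05 41 -0.005 0.01 -0.017 0.005
-0.04 42 0.005 0.01 -0.013 0.013
-0.03 46 -0.004 0.01 -0.014 0.013
-0.02 27 -0.003 0.011 -0.014 0.012
-0.01 0    
0.0 0    
0.01 0    
0.02 0    
0.03 0    
0.04 0    
0.05 0
```

View pics/s6.png

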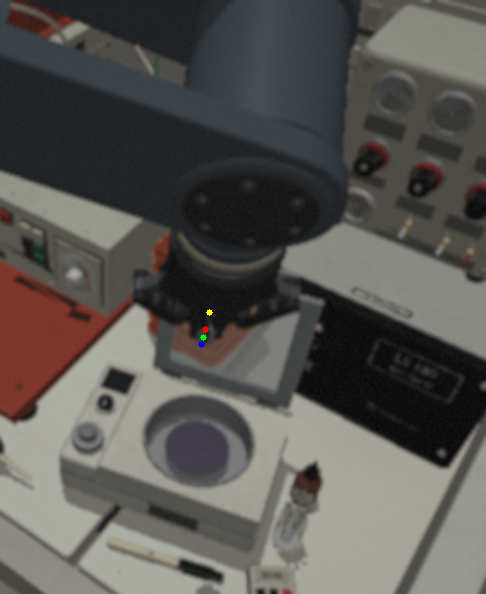

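```bash
sed -i 's/TIP=-.019/TIP=-.018/' st.py; python3 - <<'E'
from st import *
for t in((.06,0,.33),(.16,0,.32),(.157,0,.244)): print(t,to(t,1.2))
E
```

```text
q [-0.9595, 0.2389, 1.6974, 0.3996, 1.2021, -0.0825] tcp [0.4536, -0.26, 0.3133] rot [-0.0615, 0.702, -0.6358, 0.315] F [0.2, -0.1, 0.1] t 6.6
tip in coater frame [-0.0605  0.      0.3301] model err 0.0
(0.06, 0, 0.33) [-1.068e+01  4.210e+00  3.655e+00 -3.000e-03  1.000e-02 -2.000e-03]
(0.16, 0, 0.32) [-1.9183e+01  8.6300e+00  6.6820e+00 -3.0000e-03  1.0000e-02 -2.0000e-03]
(0.157, 0, 0.244) [-1.6150e+01  1.5603e+01  6.5390e+00 -3.0000e-03  1.0000e-02 -2.0000e-03]
```

```bash
python3 -m handwheel '[-4,1.5,1.4,0,0,0,0,-7.5,3,2.5,0,0,0,0,-10.7,4.2,3.7,0,0,0,0,-15,6.4,5.2,0,0,0,0,-19.2,8.6,6.7,0,0,0,0,-19.2,8.6,6.7,0,0,0,0,-17.7,12,6.6,0,0,0,0,-16.2,15.6,6.5,0,0,0,0,-16.2,15.6,6.5,0,0,0,0,-16.2,15.6,6.5,0,0,0,0]'; python3 - <<'E'
from ang import *
lidang("w7","wrist")
for x in (.138,.12,.10,.09,.08,.075): print(x,to((x,0,.244),1.2))
E
```

```text
t: 7.43
tcp_pos: [0.6645, -0.2052, 0.2226]
tool_rot: [-0.063, 0.705, -0.633, 0.313]
force: [0.7, 0.4, 0.9]
finger_gap: -0.002
q [-0.6108, 0.5534, 1.4437, 0.3984, 1.0301, 0.2237] tcp [0.6645, -0.2052, 0.2226] rot [-0.0635, 0.7053, -0.6328, 0.3133] F [0.7, 0.4, 0.9] t 7.4333
tip in coater frame [0.1574 0.0032 0.2394] model err 0.0
wrist lid angle (upper face seen => minus ~.07) 1.817 718
0.138 [ 1.644e+00 -1.133e+00 -2.780e-01  6.000e-03  9.000e-03  1.000e-03]
0.12 [ 3.243e+00 -1.751e+00 -8.280e-01  6.000e-03  9.000e-03  1.000e-03]
0.1 [ 5.019e+00 -2.438e+00 -1.438e+00  6.000e-03  9.000e-03  1.000e-03]
0.09 [ 5.907e+00 -2.781e+00 -1.744e+00  6.000e-03  9.000e-03  1.000e-03]
0.08 [ 6.795e+00 -3.125e+00 -2.049e+00  6.000e-03  9.000e-03  1.000e-03]
0.075 [ 7.239e+00 -3.297e+00 -2.202e+00  6.000e-03  9.000e-03  1.000e-03]
```

View pics/w7.png

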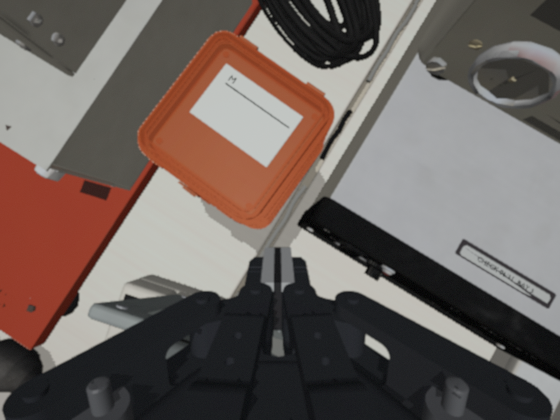

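```bash
python3 -m handwheel '[0.8,-0.4,-0.15,0,0,0,0,1.6,-0.8,-0.3,0,0,0,0,2.4,-1.2,-0.6,0,0,0,0,3.2,-1.6,-0.8,0,0,0,0,4,-1.9,-1.1,0,0,0,0,4.8,-2.2,-1.4,0,0,0,0]'; python3 - <<'E'
from ang import *
lidang("s8")
for x in (.09,.085,.08,.075): print(x,to((x,0,.246),1.2))
E
```

```text
t: 7.98
tcp_pos: [0.6126, -0.2236, 0.2306]
tool_rot: [-0.061, 0.702, -0.636, 0.316]
force: [1.3, 0.1, 1.4]
finger_gap: -0.002
q [-0.6876, 0.4901, 1.543, 0.4149, 1.0139, 0.129] tcp [0.6126, -0.2236, 0.2306] rot [-0.0614, 0.7018, -0.6358, 0.3155] F [1.3, 0.1, 1.4] t 7.9833
tip in coater frame [ 0.1025 -0.0023  0.2474] model err 0.0
scene lid angle (upper face seen => minus ~.07) 1.585 699
0.09 [ 1.093 -0.284 -0.604 -0.004  0.011 -0.003]
0.085 [ 1.536 -0.459 -0.756 -0.004  0.011 -0.003]
0.08 [ 1.979 -0.633 -0.908 -0.004  0.011 -0.003]
0.075 [ 2.423 -0.808 -1.06  -0.004  0.011 -0.003]
```

View pics/s8.png

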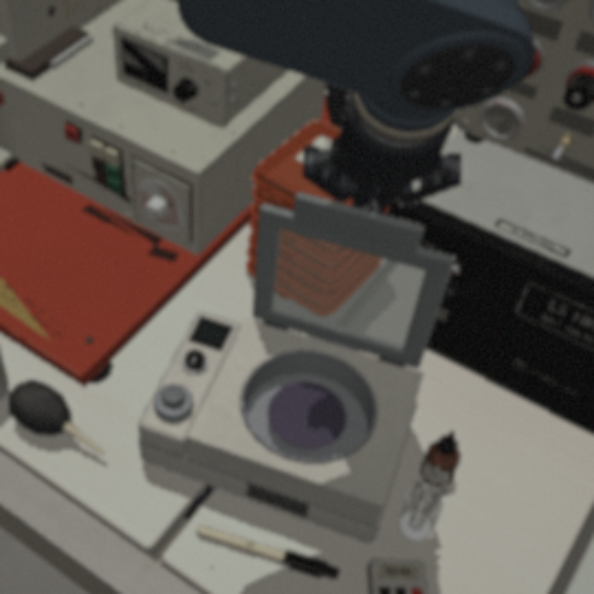

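```bash
python3 -m handwheel '[0.7,-0.2,-0.3,0,0,0,0,1.4,-0.4,-0.6,0,0,0,0,2,-0.6,-0.9,0,0,0,0,2,-0.6,-0.9,0,0,0,0]'; python3 - <<'E'
from ang import *
lidang("s9")
for t,b in (((.088,0,.256),1.2),((.085,0,.30),1.2),((.02,0,.31),1.1),((-.08,0,.30),.9),((-.09,0,.26),.7),((-.08,0,.235),.7)): print(t,b,to(t,b))
E
```

```text
t: 8.37
tcp_pos: [0.5883, -0.2254, 0.2262]
tool_rot: [-0.063, 0.704, -0.634, 0.314]
force: [0.2, -0.0, -0.8]
finger_gap: 0.001
q [-0.717, 0.4712, 1.5929, 0.4214, 1.0025, 0.0889] tcp [0.5883, -0.2254, 0.2262] rot [-0.063, 0.7038, -0.6342, 0.3138] F [0.2, -0.0, -0.8] t 8.3667
tip in coater frame [0.0786 0.0017 0.243 ] model err 0.0001
scene lid angle (upper face seen => minus ~.07) 1.436 571
(0.088, 0, 0.256) 1.2 [-1.257e+00 -9.050e-01  4.530e-01  2.000e-03  9.000e-03  1.000e-03]
(0.085, 0, 0.3) 1.2 [-2.583e+00 -5.111e+00  3.680e-01  2.000e-03  9.000e-03  1.000e-03]
(0.02, 0, 0.31) 1.1 [ 2.646e+00 -8.294e+00 -1.610e+00  3.000e-03  9.000e-03  1.010e-01]
(-0.08, 0, 0.3) 0.9 [ 1.1533e+01 -1.0884e+01 -4.6560e+00  4.0000e-03  9.0000e-03  3.0100e-01]
(-0.09, 0, 0.26) 0.7 [ 1.3537e+01 -7.6400e+00 -4.9630e+00  5.0000e-03  9.0000e-03  5.0100e-01]
(-0.08, 0, 0.235) 0.7 [ 1.3554e+01 -4.9640e+00 -4.6620e+00  5.0000e-03  9.0000e-03  5.0100e-01]
```

```bash
python3 -m handwheel '[-1.3,-1,0.4,0,0,0,0,-2.6,-5.1,0.4,0,0,0,0,0.5,-7,-0.8,0,0,0.05,0,3,-8.5,-1.8,0,0,0.1,0,6.5,-9.5,-3,0,0,0.15,0,9,-10.2,-3.8,0,0,0.25,0,11.5,-10.9,-4.7,0,0,0.35,0,13,-9,-4.9,0,0,0.45,0,13.5,-7.6,-5,0,0,0.5,0,13.5,-7.6,-5,0,0,0.5,0]'; python3 - <<'E'
from ang import *
lidang("s10")
for th in (1.2,1.1,1.0,.9):
    for r,g_ in((.165,.010),):
        x=.0775-r*np.cos(th); z=.086+r*np.sin(th); print(th,"face pt",round(x,3),round(z,3))
for t,b in (((-.07,0,.24),.7),((-.04,0,.235),.7),((-.02,0,.23),.7),((-.09,0,.20),.7)): print(t,b,to(t,b))
E
```

```text
t: 9.25
tcp_pos: [0.4313, -0.2631, 0.2452]
tool_rot: [0.116, 0.699, -0.535, 0.459]
force: [-0.6, 0.3, 0.1]
finger_gap: 0.001
q [-1.2815, 0.441, 1.9477, 0.9046, 1.2304, -0.7871] tcp [0.4313, -0.2631, 0.2452] rot [0.1162, 0.6994, -0.5353, 0.4592] F [-0.6, 0.3, 0.1] t 9.25
tip in coater frame [-0.0899 -0.      0.2568] model err 0.0001
scene lid angle (upper face seen => minus ~.07) 1.379 298
1.2 face pt 0.018 0.24
1.1 face pt 0.003 0.233
1.0 face pt -0.012 0.225
0.9 face pt -0.025 0.215
(-0.07, 0, 0.24) 0.7 [ 7.300e-02  2.528e+00  6.190e-01  7.000e-03 -1.000e-03 -3.000e-03]
(-0.04, 0, 0.235) 0.7 [-1.384e+00  5.040e+00  1.524e+00  7.000e-03 -1.000e-03 -3.000e-03]
(-0.02, 0, 0.23) 0.7 [-2.228e+00  6.821e+00  2.128e+00  7.000e-03 -1.000e-03 -3.000e-03]
(-0.09, 0, 0.2) 0.7 [ 4.366e+00  3.636e+00  3.900e-02  7.000e-03 -1.000e-03 -3.000e-03]
```

View pics/s10.png

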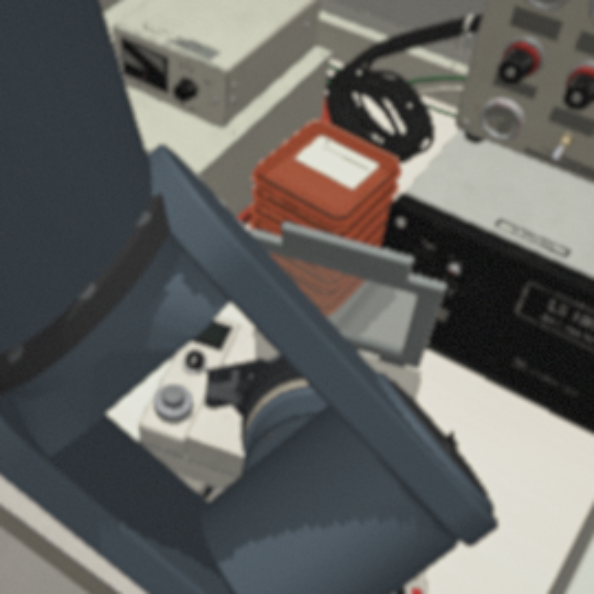

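```bash
python3 - <<'E'
from st import *
for t,b in (((-.06,0,.235),.7),((-.027,0,.213),.7)): print(t,b,to(t,b))
E
```

```text
q [-1.2786, 0.4375, 1.9448, 0.9044, 1.2318, -0.7837] tcp [0.4325, -0.2631, 0.2471] rot [0.1152, 0.6985, -0.5358, 0.4602] F [0.4, -0.3, 0.3] t 9.3
tip in coater frame [-0.0887 -0.0003  0.2586] model err 0.0001
(-0.06, 0, 0.235) 0.7 [ 5.20e-02  3.62e+00  8.59e-01  7.00e-03  3.00e-03 -2.00e-03]
(-0.027, 0, 0.213) 0.7 [-2.850e-01  7.442e+00  1.862e+00  7.000e-03  3.000e-03 -2.000e-03]
```

```bash
python3 -m handwheel '[0,3.6,0.9,0,0,0,0,-0.3,7.4,1.9,0,0,0,0,-0.3,7.4,1.9,0,0,0,0,-0.3,7.4,1.9,0,0,0,0]'; python3 - <<'E'
from ang import *
lidang("w11","wrist")
E
```

```text
t: 9.63
tcp_pos: [0.4952, -0.2469, 0.2039]
tool_rot: [0.111, 0.697, -0.536, 0.464]
force: [-0.2, -0.0, 0.6]
finger_gap: 0.002
q [-1.1341, 0.542, 1.9222, 1.0163, 1.1077, -0.807] tcp [0.4952, -0.2469, 0.2039] rot [0.1115, 0.6966, -0.536, 0.4637] F [-0.2, -0.0, 0.6] t 9.6333
tip in coater frame [-0.0239  0.0005  0.2155] model err 0.0002
wrist lid angle (upper face seen => minus ~.07) 1.313 3599
```

View pics/w11.png

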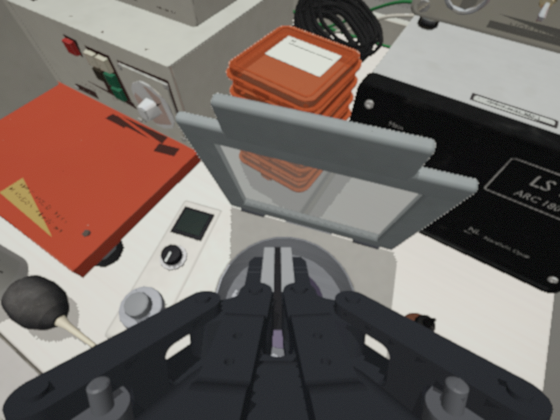

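```bash
python3 -m handwheel '[0,0,0,0,0,0,0,0,0,0,0,0,0,0,0,0,0,0,0,0,0,0,0,0,0,0,0,0,0,0,0,0,0,0,0,0,0,0,0,0,0,0,0,0,0,0,0,0,0,0,0,0,0,0,0,0]'; python3 - <<'E'
from ang import *
lidang("w12","wrist")
E
python3 -m handwheel '[0,0,0,0,0,0,0,0,0,0,0,0,0,0,0,0,0,0,0,0,0,0,0,0,0,0,0,0,0,0,0,0,0,0,0,0,0,0,0,0,0,0]'; python3 - <<'E'
from ang import *
lidang("w13","wrist")
E
```

```text
t: 10.35
tcp_pos: [0.4934, -0.249, 0.2035]
tool_rot: [0.114, 0.696, -0.537, 0.462]
force: [0.1, 0.3, -0.9]
finger_gap: -0.001
q [-1.14, 0.5421, 1.9245, 1.0173, 1.1066, -0.809] tcp [0.4934, -0.249, 0.2035] rot [0.1136, 0.6964, -0.5372, 0.4621] F [0.1, 0.3, -0.9] t 10.35
tip in coater frame [-0.0262 -0.001   0.2151] model err 0.0002
wrist lid angle (upper face seen => minus ~.07) 1.218 2530
t: 10.9
tcp_pos: [0.4935, -0.2489, 0.2035]
tool_rot: [0.114, 0.696, -0.537, 0.462]
force: [-0.2, 0.4, -1.0]
finger_gap: 0.001
q [-1.1396, 0.5422, 1.9244, 1.0174, 1.1066, -0.809] tcp [0.4935, -0.2489, 0.2035] rot [0.1135, 0.6964, -0.5372, 0.4622] F [-0.2, 0.4, -1.0] t 10.9
tip in coater frame [-0.026  -0.0009  0.2151] model err 0.0002
wrist lid angle (upper face seen => minus ~.07) 1.109 1065
```

View pics/w13.png

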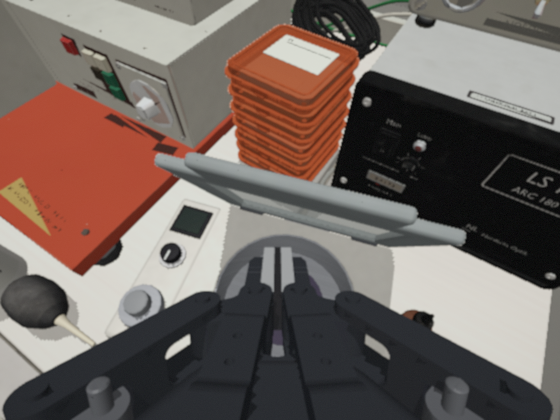

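```bash
python3 -m handwheel '[0,0,0,0,0,0,0,0,0,0,0,0,0,0,0,0,0,0,0,0,0,0,0,0,0,0,0,0,0,0,0,0,0,0,0,0,0,0,0,0,0,0,0,0,0,0,0,0,0,0,0,0,0,0,0,0]'; python3 - <<'E'
from ang import *
lidang("w14","wrist")
E
```

```text
t: 11.62
tcp_pos: [0.4934, -0.2489, 0.2034]
tool_rot: [0.113, 0.696, -0.537, 0.462]
force: [-1.1, 0.7, -0.2]
finger_gap: -0.002
q [-1.1397, 0.5422, 1.9245, 1.0171, 1.1064, -0.809] tcp [0.4934, -0.2489, 0.2034] rot [0.1134, 0.6964, -0.5372, 0.4621] F [-1.1, 0.7, -0.2] t 11.6167
tip in coater frame [-0.0261 -0.0009  0.215 ] model err 0.0002
wrist lid angle (upper face seen => minus ~.07) 1.026 845
```

View pics/w14.png

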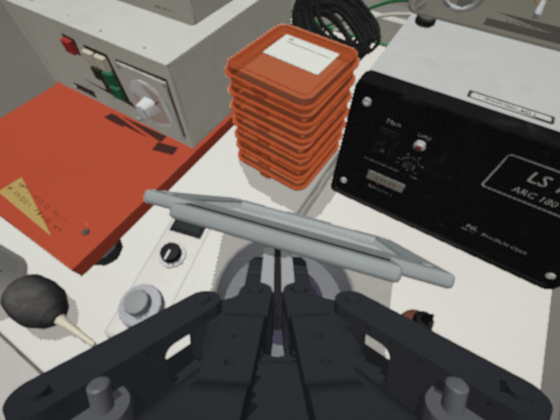

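```bash
python3 -m handwheel '[0,0,0,0,0,0,0,0,0,0,0,0,0,0,0,0,0,0,0,0,0,0,0,0,0,0,0,0,0,0,0,0,0,0,0,0,0,0,0,0,0,0]'; python3 - <<'E'
from ang import *
lidang("w15","wrist")
for th in (.85,.7,.55,.4,.3,.2,.12,.05,0):
    # target: upper corner of the tip on lid face at r (th>b), or lip edge resting on finger back
    b=.7; u=np.array([np.cos(b),-np.sin(b)]); n=np.array([np.sin(b),np.cos(b)]); H2=np.array([.0775,.086])
    r=.165; F=H2+r*np.array([-np.cos(th),np.sin(th)])
    if th>=b: tip=F-.011*n
    else:
        lip=H2+.180*np.array([-np.cos(th),np.sin(th)]); tip=lip-.011*n+.018*u
    print(th,tip.round(4),to((tip[0],0,tip[1]),b)[:3].round(2))
E
```

```text
t: 12.17
tcp_pos: [0.4935, -0.2489, 0.2035]
tool_rot: [0.113, 0.696, -0.537, 0.462]
force: [-0.5, -0.3, 0.1]
finger_gap: -0.0
q [-1.1396, 0.5421, 1.9244, 1.0173, 1.1066, -0.809] tcp [0.4935, -0.2489, 0.2035] rot [0.1135, 0.6964, -0.5372, 0.4622] F [-0.5, -0.3, 0.1] t 12.1667
tip in coater frame [-0.026  -0.0009  0.2151] model err 0.0002
wrist lid angle (upper face seen => minus ~.07) 1.027 838
0.85 [-0.0385  0.2015] [ 1.78 -0.02 -0.46]
0.7 [-0.0558  0.1839] [ 4.19 -0.14 -1.  ]
0.55 [-0.0693  0.1601] [ 6.84  0.4  -1.42]
0.4 [-0.0816  0.1361] [ 9.43  1.05 -1.81]
0.3 [-0.0878  0.1192] [11.1   1.68 -2.  ]
0.2 [-0.0922  0.1018] [12.71  2.48 -2.14]
0.12 [-0.0945  0.0875] [13.94  3.23 -2.22]
0.05 [-0.0956  0.075 ] [14.96  3.96 -2.26]
0 [-0.0958  0.066 ] [15.67  4.52 -2.27]
```

```bash
python3 -m handwheel '[0.4,0,-0.1,0,0,0,0,0.8,0,-0.2,0,0,0,0,1.2,0,-0.3,0,0,0,0,1.6,0,-0.4,0,0,0,0,2,0,-0.5,0,0,0,0,2.4,-0.1,-0.6,0,0,0,0,2.8,-0.1,-0.7,0,0,0,0,3.2,-0.1,-0.8,0,0,0,0,3.7,-0.1,-0.9,0,0,0,0,4.2,-0.1,-1,0,0,0,0]'; cat > carry.py <<'E'
from ang import *
import sys
lidang(sys.argv[1],"wrist")
for th in map(float,sys.argv[2:]):
    b=.7; u=np.array([np.cos(b),-np.sin(b)]); n=np.array([np.sin(b),np.cos(b)]); H2=np.array([.0775,.086])
    F=H2+.165*np.array([-np.cos(th),np.sin(th)])
    if th>=b: tip=F-.011*n
    else:
        lip=H2+.180*np.array([-np.cos(th),np.sin(th)]); tip=lip-.011*n+.018*u
    print(th,tip.round(4),to((tip[0],0,tip[1]),b).round(2))
E
python3 carry.py w16 .55 .4 .3 .2
```

```text
t: 13.05
tcp_pos: [0.4644, -0.2551, 0.1716]
tool_rot: [0.113, 0.696, -0.537, 0.462]
force: [0.6, -1.2, 0.4]
finger_gap: -0.001
q [-1.2042, 0.5978, 1.9737, 1.0211, 1.0836, -0.9319] tcp [0.4644, -0.2551, 0.1716] rot [0.1135, 0.6963, -0.5372, 0.4622] F [0.6, -1.2, 0.4] t 13.05
tip in coater frame [-0.0558 -0.      0.1832] model err 0.0002
wrist lid angle (upper face seen => minus ~.07) 0.757 2662
0.55 [-0.0693  0.1601] [ 2.6   0.5  -0.41  0.    0.01 -0.  ]
0.4 [-0.0816  0.1361] [ 5.19  1.15 -0.8   0.    0.01 -0.  ]
0.3 [-0.0878  0.1192] [ 6.86  1.78 -1.    0.    0.01 -0.  ]
0.2 [-0.0922  0.1018] [ 8.46  2.58 -1.14  0.    0.01 -0.  ]
```

View pics/w16.png

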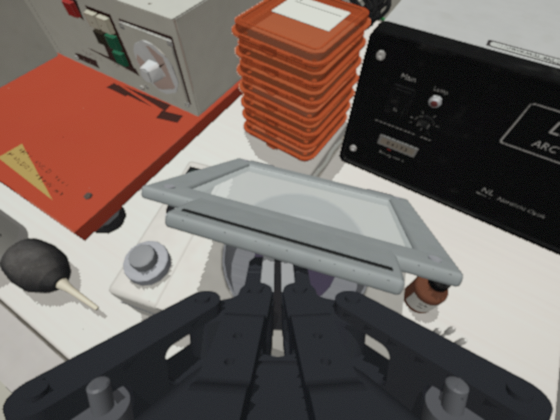

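```bash
python3 -m handwheel '[0.5,0.1,-0.1,0,0,0,0,1,0.2,-0.15,0,0,0,0,1.5,0.3,-0.2,0,0,0,0,2.1,0.4,-0.3,0,0,0,0,2.6,0.5,-0.4,0,0,0,0,3.1,0.6,-0.5,0,0,0,0,3.6,0.75,-0.55,0,0,0,0,4.1,0.9,-0.6,0,0,0,0,4.6,1,-0.7,0,0,0,0,5.2,1.15,-0.8,0,0,0,0]'; python3 carry.py w17 .3 .2 .15 .1 
```

```text
t: 13.93
tcp_pos: [0.4394, -0.2612, 0.1243]
tool_rot: [0.114, 0.696, -0.537, 0.462]
force: [0.2, -0.1, 0.2]
finger_gap: 0.002
q [-1.2622, 0.6969, 2.0137, 1.0452, 1.0364, -1.0852] tcp [0.4394, -0.2612, 0.1243] rot [0.1135, 0.6963, -0.5372, 0.4623] F [0.2, -0.1, 0.2] t 13.9333
tip in coater frame [-8.150e-02 -1.000e-04  1.359e-01] model err 0.0002
wrist lid angle (upper face seen => minus ~.07) 0.457 5111
0.3 [-0.0878  0.1192] [ 1.66  0.62 -0.2   0.    0.01 -0.  ]
0.2 [-0.0922  0.1018] [ 3.27  1.41 -0.34  0.    0.01 -0.  ]
0.15 [-0.0938  0.0929] [ 4.05  1.87 -0.4   0.    0.01 -0.  ]
0.1 [-0.0949  0.084 ] [ 4.8   2.36 -0.43  0.    0.01 -0.  ]
```

View pics/w17.png

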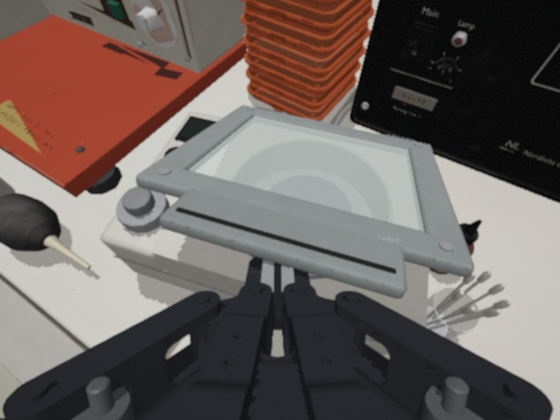

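```bash
python3 -m handwheel '[0.3,0.1,-0.05,0,0,0,0,0.6,0.2,-0.1,0,0,0,0,1,0.35,-0.1,0,0,0,0,1.3,0.5,-0.15,0,0,0,0,1.65,0.6,-0.2,0,0,0,0,2,0.75,-0.2,0,0,0,0,2.3,0.95,-0.25,0,0,0,0,2.6,1.1,-0.3,0,0,0,0,2.9,1.25,-0.3,0,0,0,0,3.25,1.4,-0.35,0,0,0,0]'; python3 carry.py w18 .15 .1 .05 0 -.05 
```

```text
t: 14.82
tcp_pos: [0.4291, -0.2638, 0.0905]
tool_rot: [0.114, 0.696, -0.537, 0.462]
force: [0.6, 0.3, -0.8]
finger_gap: -0.001
q [-1.2865, 0.773, 2.0275, 1.074, 1.0001, -1.1828] tcp [0.4291, -0.2638, 0.0905] rot [0.1135, 0.6963, -0.5373, 0.4622] F [0.6, 0.3, -0.8] t 14.8167
tip in coater frame [-9.210e-02 -1.000e-04  1.021e-01] model err 0.0003
wrist lid angle (upper face seen => minus ~.07) 0.257 7118
0.15 [-0.0938  0.0929] [ 0.81  0.47 -0.06  0.    0.01 -0.  ]
0.1 [-0.0949  0.084 ] [ 1.56  0.96 -0.1   0.    0.01 -0.  ]
0.05 [-0.0956  0.075 ] [ 2.29  1.49 -0.12  0.    0.01 -0.  ]
0.0 [-0.0958  0.066 ] [ 2.99  2.05 -0.13  0.    0.01 -0.  ]
-0.05 [-0.0956  0.057 ] [ 3.67  2.65 -0.13  0.    0.01 -0.  ]
```

View pics/w18.png

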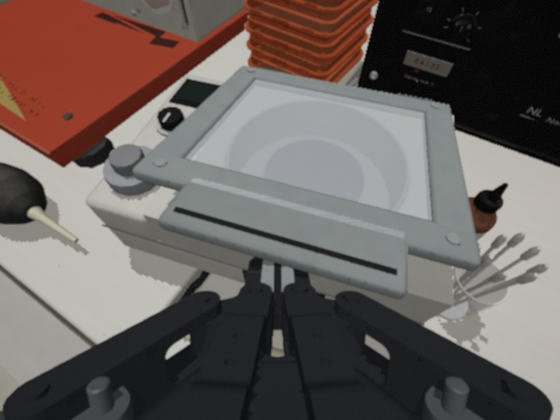

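```bash
python3 -m handwheel '[0.2,0.1,0,0,0,0,0,0.4,0.2,-0.05,0,0,0,0,0.6,0.35,-0.05,0,0,0,0,0.8,0.45,-0.05,0,0,0,0,1.05,0.6,-0.05,0,0,0,0,1.3,0.75,-0.1,0,0,0,0,1.55,0.95,-0.1,0,0,0,0,1.8,1.1,-0.1,0,0,0,0,2.05,1.3,-0.1,0,0,0,0,2.3,1.5,-0.1,0,0,0,0]'; python3 carry.py w19 .02 0 -.03 -.06 -.1
```

```text
t: 15.7
tcp_pos: [0.4257, -0.2646, 0.0632]
tool_rot: [0.113, 0.696, -0.537, 0.462]
force: [-1.5, 0.4, -1.1]
finger_gap: 0.002
q [-1.2943, 0.8359, 2.0298, 1.105, 0.9721, -1.2529] tcp [0.4257, -0.2646, 0.0632] rot [0.1134, 0.6964, -0.5371, 0.4622] F [-1.5, 0.4, -1.1] t 15.7
tip in coater frame [-0.0956 -0.0001  0.0748] model err 0.0003
wrist lid angle (upper face seen => minus ~.07) 0.104 25
0.02 [-0.0958  0.0696] [ 0.41  0.32 -0.01  0.    0.01 -0.  ]
0.0 [-0.0958  0.066 ] [ 0.69  0.55 -0.01  0.    0.01 -0.  ]
-0.03 [-0.0957  0.0606] [ 1.1   0.9  -0.01  0.    0.01 -0.  ]
-0.06 [-0.0955  0.0552] [ 1.49  1.27 -0.    0.    0.01 -0.  ]
-0.1 [-0.0949  0.048 ] [ 2.01  1.77  0.01  0.    0.01 -0.  ]
```

View pics/w19.png

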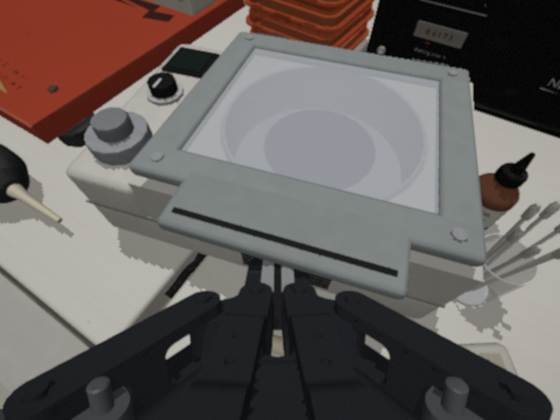

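Lid nearly shut (about 0.05 rad). Ease down slowly past zero.

```bash
python3 -m handwheel '[0.1,0.08,0,0,0,0,0,0.2,0.16,0,0,0,0,0,0.3,0.24,0,0,0,0,0,0.4,0.32,0,0,0,0,0,0.55,0.43,0,0,0,0,0,0.7,0.55,0,0,0,0,0,0.85,0.68,0,0,0,0,0,1,0.8,0,0,0,0,0,1.1,0.9,0,0,0,0,0,1.3,1.1,0,0,0,0,0]'; python3 - <<'E'
from st import *
d=dict(manip.snapshot("wrist")); d["R"]=cv2.Rodrigues(np.array(d["rvec"]))[0]; d["t"]=np.array(d["tvec"]).ravel(); d["K"]=np.array(d["camera_matrix"])
z=d["depth"];v,u=np.mgrid[0:420,0:560]; P=(np.stack([u*z,v*z,z],-1)@np.linalg.inv(d["K"]).T-d["t"])@d["R"]
q=P-c; X=.0775-q@ex; Y=q@ey; Z=P[...,2]
for n,m in(("lip",(abs(Y)<.05)&(X>.160)&(X<.175)),("side",(abs(Y)>.065)&(abs(Y)<.083)&(X>.02)&(X<.14))):
    m&=(Z>.08)&(Z<.13)&(z>0); print(n,m.sum(),np.median(Z[m]).round(4))
m=(abs(Y)>.065)&(abs(Y)<.083)&(X>.01)&(X<.15)&(Z>.085)&(Z<.12)&(z>0); print("slope",np.polyfit(X[m],Z[m],1))
cv2.imwrite("pics/w20.png",d["frame"][:,:,::-1])
E
```

```text
t: 16.58
tcp_pos: [0.4261, -0.2648, 0.0466]
tool_rot: [0.114, 0.696, -0.537, 0.462]
force: [-0.7, 0.3, 0.0]
finger_gap: 0.002
q [-1.294, 0.8745, 2.0272, 1.1287, 0.9565, -1.293] tcp [0.4261, -0.2648, 0.0466] rot [0.1137, 0.6962, -0.5373, 0.4624] F [-0.7, 0.3, 0.0] t 16.5833
tip in coater frame [-0.0953 -0.0004  0.0581] model err 0.0003
lip 7887 0.0929
side 10200 0.0927
slope [0.0003833  0.09261097]
```

View pics/w20.png

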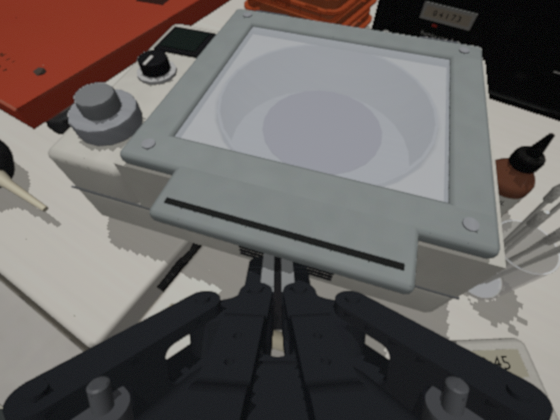

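```bash
python3 - <<'E'
from st import *
q=s["q"]
for t,b in [((-.16,0,.06),.7),((-.16,0,.16),.7),((-.10,.06,.20),1.1),((-.046,.119,.15),1.5),((-.046,.119,.088),1.5)]:
    R=tool(.3,b,np.pi/2); q,e=ik(C(*t)-TIP*R[:,1],R,q); print(t,b,q.round(2),round(e,4),to(t,b))
E
```

```text
q [-1.2939, 0.8755, 2.0272, 1.1287, 0.9558, -1.2933] tcp [0.426, -0.2647, 0.046] rot [0.1135, 0.6964, -0.5372, 0.4621] F [-0.2, 0.4, -0.4] t 16.6333
tip in coater frame [-0.0954 -0.0003  0.0576] model err 0.0003
(-0.16, 0, 0.06) 0.7 [-1.45  0.87  2.07  1.02  0.97 -1.34] 0.0 [ 3.767e+00 -4.867e+00 -1.990e+00  5.000e-03  1.000e-02 -1.000e-03]
(-0.16, 0, 0.16) 0.7 [-1.45  0.63  2.05  0.9   1.11 -1.11] 0.0 [-3.889e+00 -1.130e+01 -1.947e+00  5.000e-03  1.000e-02 -1.000e-03]
(-0.1, 0.06, 0.2) 1.1 [-1.06  0.36  2.05  0.64  0.86 -0.49] 0.0 [-1.1117e+01 -8.2510e+00 -5.8230e+00  3.0000e-03  1.0000e-02 -4.0100e-01]
(-0.046, 0.119, 0.15) 1.5 [-0.61  0.44  1.96  0.1   0.71  0.35] 0.0 [-1.1177e+01 -1.3600e-01 -9.8250e+00  1.0000e-03  1.1000e-02 -8.0100e-01]
(-0.046, 0.119, 0.088) 1.5 [-0.61  0.57  2.01  0.13  0.54  0.31] 0.0 [-6.430e+00  3.852e+00 -9.853e+00  1.000e-03  1.100e-02 -8.010e-01]
```

```bash
python3 -m handwheel '[1.2,-1.5,-0.6,0,0,0,0,2.5,-3.2,-1.3,0,0,0,0,3.8,-4.9,-2,0,0,0,0,3.8,-4.9,-2,0,0,0,0,0,-8,-2,0,0,0,0,-3.9,-11.3,-2,0,0,0,0,-3.9,-11.3,-2,0,0,0,0,-7,-10,-4,0,0,-0.15,0,-11,-8.3,-5.8,0,0,-0.3,0,-11,-8.3,-5.8,0,0,-0.4,0]'; python3 - <<'E'
from st import *
print(to((-.075,.119,.16),1.5))
d=dict(manip.snapshot("wrist")); d["R"]=cv2.Rodrigues(np.array(d["rvec"]))[0]; d["t"]=np.array(d["tvec"]).ravel(); d["K"]=np.array(d["camera_matrix"])
f=d["frame"][:,:,::-1].copy(); p=proj(d,C(-.046,.119,.094))[0]; print(p); cv2.circle(f,tuple(p.astype(int)),2,(0,0,255),-1); cv2.imwrite("pics/w21.png",f)
E
```

```text
t: 17.47
tcp_pos: [0.4003, -0.2083, 0.1842]
tool_rot: [-0.006, 0.708, -0.606, 0.364]
force: [0.0, 1.1, -0.3]
finger_gap: -0.003
q [-1.1099, 0.3727, 2.0702, 0.7085, 0.8887, -0.5973] tcp [0.4003, -0.2083, 0.1842] rot [-0.006, 0.7076, -0.6059, 0.3635] F [0.0, 1.1, -0.3] t 17.4667
tip in coater frame [-0.1025  0.0619  0.1997] model err 0.0002
[-9.370e-01  5.450e+00 -4.586e+00  4.000e-03  9.000e-03 -4.610e-01]
[234.82419623 191.57608092]
```

View pics/w21.png

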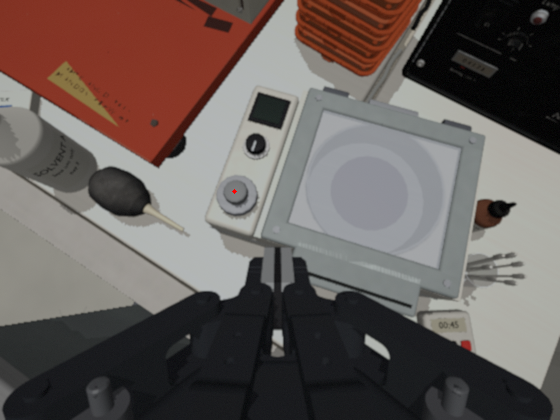

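```bash
python3 - <<'E'
from st import *
print(to((-.046,.119,.16),1.5),to((-.046,.119,.125),1.5))
E
```

```text
q [-1.0982, 0.3665, 2.0676, 0.7061, 0.8889, -0.5888] tcp [0.4032, -0.2055, 0.1866] rot [-0.009, 0.7061, -0.6064, 0.3656] F [2.1, 2.1, 1.6] t 17.5167
tip in coater frame [-0.099   0.064   0.2022] model err 0.0001
[-2.895e+00  6.850e+00 -3.592e+00  2.000e-03  1.600e-02 -4.590e-01] [-1.126e+00  9.871e+00 -3.602e+00  2.000e-03  1.600e-02 -4.590e-01]
```

```bash
python3 -m handwheel '[-1,2.5,-1.2,0,0,-0.12,0,-2,4.5,-2.4,0,0,-0.24,0,-2.9,6.8,-3.6,0,0.02,-0.36,0,-2.9,6.8,-3.6,0,0.02,-0.46,0,-1.1,9.9,-3.6,0,0.02,-0.46,0,-1.1,9.9,-3.6,0,0.02,-0.46,0,-1.1,9.9,-3.6,0,0.02,-0.46,0]'; python3 - <<'E'
from st import *
print("key up .096",to((-.046,.119,.098),1.5),to((-.046,.119,.088),1.5),to((-.046,.119,.0865),1.5))
d=dict(manip.snapshot("wrist")); cv2.imwrite("pics/w22.png",d["frame"][:,:,::-1])
E
```

```text
t: 18.1
tcp_pos: [0.432, -0.1471, 0.1012]
tool_rot: [-0.164, 0.692, -0.671, 0.211]
force: [-0.5, 0.5, 0.0]
finger_gap: -0.0
q [-0.6232, 0.507, 1.9866, 0.1196, 0.633, 0.3153] tcp [0.432, -0.1471, 0.1012] rot [-0.1637, 0.692, -0.6708, 0.2108] F [-0.5, 0.5, 0.0] t 18.1
tip in coater frame [-0.0498  0.1161  0.1191] model err 0.0002
key up .096 [-2.880e-01  2.143e+00 -1.210e-01  1.100e-02 -3.000e-03 -1.000e-03] [-2.16e-01  3.14e+00 -1.10e-01  1.10e-02 -3.00e-03 -1.00e-03] [-2.05e-01  3.29e+00 -1.08e-01  1.10e-02 -3.00e-03 -1.00e-03]
```

View pics/w22.png

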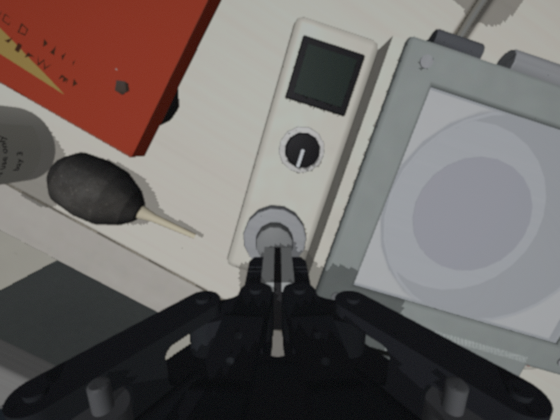

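```bash
python3 -m handwheel '[-0.25,1,-0.1,0,0,0,0,-0.25,2,-0.1,0,0,0,0,-0.25,2.5,-0.1,0,0,0,0,-0.25,2.9,-0.1,0,0,0,0,-0.25,3.1,-0.1,0,0,0,0,-0.25,3.1,-0.1,0,0,0,0]'; python3 - <<'E'
from st import *
E
```

```text
t: 18.65
tcp_pos: [0.4359, -0.1482, 0.0807]
tool_rot: [-0.159, 0.689, -0.675, 0.212]
force: [-13.3, 1.5, 73.6]
finger_gap: -0.003
q [-0.6198, 0.5504, 2.0003, 0.1323, 0.5625, 0.3094] tcp [0.4359, -0.1482, 0.0807] rot [-0.1588, 0.6888, -0.6749, 0.2118] F [-13.3, 1.5, 73.6] t 18.65
tip in coater frame [-0.0463  0.1143  0.0987] model err 0.0002
```

```bash
python3 -m handwheel '[0,-0.6,0,0,0,0,0,0,-0.6,0,0,0,0,0]'; python3 - <<'E'
from st import *
d=dict(manip.snapshot("wrist")); cv2.imwrite("pics/w23.png",d["frame"][:,:,::-1]); d["R"]=cv2.Rodrigues(np.array(d["rvec"]))[0]; d["t"]=np.array(d["tvec"]).ravel(); d["K"]=np.array(d["camera_matrix"])
z=d["depth"];v,u=np.mgrid[0:420,0:560]; P=(np.stack([u*z,v*z,z],-1)@np.linalg.inv(d["K"]).T-d["t"])@d["R"]
q=P-c; X=q@ex+.046; Y=q@ey-.119; r=np.hypot(X,Y); Z=P[...,2]
for a,b in((0,8),(8,11),(13,18)):
    m=(r>a/1e3)&(r<b/1e3)&(z>0)&(Z<.1)&(Z>.06); print(a,b,m.sum(),np.percentile(Z[m],[10,50,90]).round(4) if m.any() else "")
E
```

```text
t: 18.82
tcp_pos: [0.4358, -0.1483, 0.0827]
tool_rot: [-0.158, 0.689, -0.675, 0.211]
force: [0.2, -0.9, 4.2]
finger_gap: 0.001
q [-0.6202, 0.5463, 1.9986, 0.131, 0.5692, 0.3124] tcp [0.4358, -0.1483, 0.0827] rot [-0.1583, 0.6893, -0.6748, 0.2109] F [0.2, -0.9, 4.2] t 18.8167
tip in coater frame [-0.0465  0.1143  0.1007] model err 0.0002
0 8 157 [0.0903 0.0911 0.0985]
8 11 378 [0.0875 0.0902 0.0972]
13 18 1051 [0.0859 0.0866 0.0875]
```

View pics/w23.png

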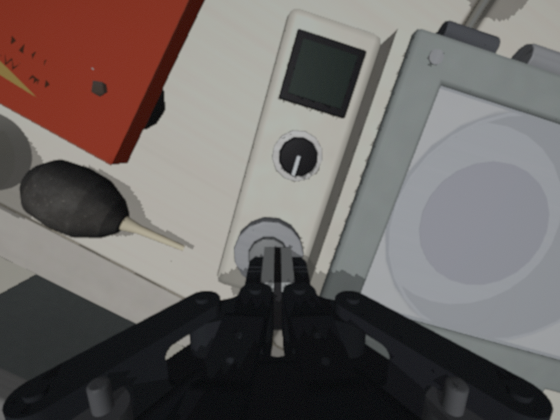

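```bash
python3 -m handwheel '[0,-2,0,0,0,0,0,0,-5,0,0,0,0,0,0,-8,0,0,0,0,0,0,-11,0,0,0,0,0,0,-12,0,0,0,0,0,0,-12,0,0,0,0,0,0,-12,0,0,0,0,0,0,-12,0,0,0,0,0]'; python3 - <<'E'
from st import *
for nm in("wrist","scene"):
    d=dict(manip.snapshot(nm)); cv2.imwrite(f"pics/{nm}24.png",d["frame"][:,:,::-1]); d["R"]=cv2.Rodrigues(np.array(d["rvec"]))[0]; d["t"]=np.array(d["tvec"]).ravel(); d["K"]=np.array(d["camera_matrix"])
    z=d["depth"];v,u=np.mgrid[0:420,0:560]; P=(np.stack([u*z,v*z,z],-1)@np.linalg.inv(d["K"]).T-d["t"])@d["R"]
    q=P-c; X=q@ex; Y=q@ey; Z=P[...,2]
    m=(np.hypot(X+.046,Y-.119)<.008)&(z>0)&(Z<.11)&(Z>.06); print(nm,"key top",m.sum(),np.median(Z[m]) if m.any() else "")
    m=(abs(Y)>.065)&(abs(Y)<.083)&(X>-.07)&(X<.06)&(Z>.085)&(Z<.12)&(z>0); print("lid slope",m.sum(),np.polyfit(.0775-X[m],Z[m],1) if m.sum()>50 else "")
E
```

```text
t: 19.53
tcp_pos: [0.4274, -0.1518, 0.1978]
tool_rot: [-0.161, 0.691, -0.673, 0.21]
force: [0.1, 1.4, 0.2]
finger_gap: -0.001
q [-0.6375, 0.32, 1.904, 0.0896, 0.8963, 0.3481] tcp [0.4274, -0.1518, 0.1978] rot [-0.1606, 0.6909, -0.6731, 0.2095] F [0.1, 1.4, 0.2] t 19.5333
tip in coater frame [-0.0553  0.1128  0.2158] model err 0.0001
wrist key top 261 0.09677479574891948
lid slope 6250 [-0.00026247  0.09268972]
scene key top 53 0.09699234647750066
lid slope 944 [0.00183902 0.09366293]
```

View pics/wrist24.png

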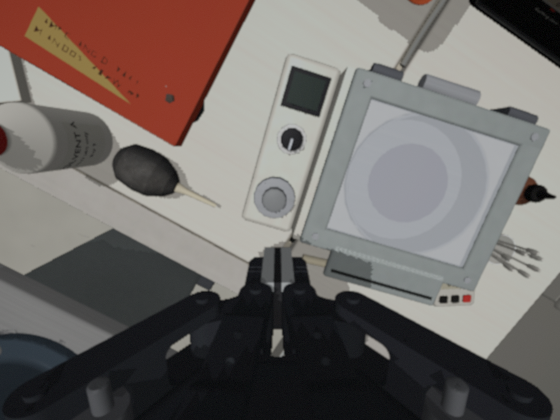

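View pics/scene24.png

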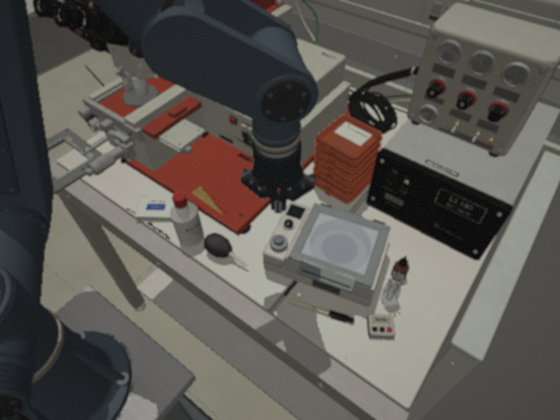

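```bash
python3 -c "
from station import manip
print(manip.sign_off())"
```

```text
the job is handed in; nothing more can be done
None
```

The lid is shut and the start key has been pressed and sprung back. I handed the job in at about 19.5 s of the allowed 67 s; the sign-off gave no verdict.

**What was done:** I tipped the lid forward from behind with the closed fingertips. It then came to rest on the outside of the fingers at about 0.95 rad. I carried it down by the lip at no more than about 0.35 rad/s, slowing to about 0.15 rad/s near the rim, and then pressed the key.

**Last checks:**
- **Lid:** its slope measures about 0.000 rad in the wrist view and 0.002 rad in the scene view, so it is shut.
- **Key:** it read about 6 mm lower while still lightly held at 4 N, and is now back up at 97 mm by the camera, against 94 mm nominal.
- **Bystanders:** they look unmoved in the picture; I did not measure them.
- **Robot:** it stands clear of everything.

**What went wrong or disagreed:**
- **Fingertip position:** the fingertips were not 17 mm ahead of the TCP as stated. The cameras put them 12 to 19 mm behind it, and the key contact suggested about 8 mm behind.
- **First tipping attempt:** because of that, it passed over the lid without touching it. I corrected for this and repeated it.
- **Key press force:** the press peaked at about 74 N on the wrist, below the 120 N limit but far more than the 5 N needed. I backed off on the next move.

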